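# Widen the punnet lane by one hole and load the punnet

### The arm

A 6-joint arm with a two-finger parallel gripper is mounted at the origin on the work surface. World frame = base frame: x ahead of the robot, y to its left, z up, the work surface at z = 0. Lengths are in mm, angles in degrees, forces in N, time in s.
With the tool pointing down it reaches from about 350 to 875 mm from the base axis. Payload 4.2 kg.
Tool frame: the origin (TCP) lies midway between the tips of the shut fingers; the grasp point (between the pads) lies ctrl.tcp_to_grasp behind it (ctrl.tcp_to_grasp is the distance from the TCP to the grasp point, in mm); z points along the fingers, y is the direction in which the jaws open and shut (so a half turn about z gives the same grasp; the last joint's range is limited). The gripper opens to 87 mm and grips with 3 to 60 N. Pads are 19 mm wide; open, the fingers measure 117 mm over their backs; the gripper's body (75 mm by 190 mm) begins 51 mm behind the grasp point.
Start: joints at [81.509, 22.042, 0.453, 0, -68.411, -14.817], TCP at [247.262, 573.987, 222.55] pointing down, gripper open.
Joint ranges: [-179.83, 179.83], [-69.29, 118.12], [-61.27, 80.66], [-181.25, 117.63], [-171.15, -9.14], [-177.46, 177.46]. Speed limits (degrees/s): [159.86, 159.86, 180, 180, 180, 180].

### API

Orientations are given as a 3x3 rotation matrix whose columns are the frame's x, y, z axes.
In Python, from rig import status, imaging, order, ctrl gives the robot as it stands.
- The arm moves only by the tool move_arm, never from a script. Its argument "plan" is a list of rows, each an object of numbers: "fingers": the finger opening in m, from 0 to 0.087; "tx", "ty", "tz": the shift along the tool's x, y, z in m; "wx", "wy", "wz": the turn, a rotation vector about the tool's x, y, z in degrees. In form: [{"fingers": .., "tx": .., "ty": .., "tz": .., "wx": .., "wy": .., "wz": ..}, ...]. A call has 1 to 10 rows; each row shifts and turns the commanded pose from where the row before left it, along the tool's axes as they then stand; what a row does not reach is not made up. A row lasts 1/12 s, in which the tool goes at most 41.7 mm and 7.16 degrees, less where a joint would pass 70% of its speed; a pose out of reach is approached as far as the arm can. A call with a gripper value outside its range is refused whole. The fingers move at their own pace and stop on an object; "grip_force" is the grip in N (left out, the last holds). Time passes only in rows, so rows that do not move let the fingers close. It gives the time, the measured TCP pose, the force and the opening at its end, in the units of the state.
- status.observe(): the state, without advancing time (a new reading comes with each control period).
- imaging.capture(name): name is "scene" or "top" or "wrist"; returns (picture, depth): 384x512x3 uint8, blue, green, red; 384x512 float32, mm along the optical axis (not along the pixel's ray), 0 where there is no reading.
- imaging.get_calibration(name): a dict with "intrinsics" (3x3 intrinsics, pixels), "R" (3x3) and "t" (3): a world point X has camera coordinates R X + t. Camera axes: x right, y down, z forward; pixel columns grow to the right and rows downward; lengths in mm; the calibration is good to about 2 mm. The wrist camera is an equidistant fisheye: a pixel r from the principal point sees the ray r / f radians off the axis. A picture is of the moment at which its call begins: read the wrist's pose just before it. get_calibration takes no time and is no camera call; for the wrist camera it gives the pose at the moment of the call.
- order.hand_in(): hands the job in, once; it reports no verdict.
The state is a dict: "t": time; "qpos": joint angles; "qvel": joint speeds; "joint_efforts": joint torques, N m; "tcp_pos": TCP position; "orientation": TCP orientation; "wrist_force": force on the tool from outside, world axes, zero at the start; "wrist_torque": the same for the moment, N m; "width": opening from 0.0 (shut) to 1.0 (fully open).
Only numpy, scipy, OpenCV 4.12 (cv2) and the standard library are available. Lean on these libraries where they do the work, as an engineer would, in place of code of your own. Each camera call takes 0.05 s, during which the arm holds its last target.

### The job

The lane on the check station is set too narrow for the large closed punnet. Pull the fence's spring plunger knob, slide the fence outwards (lane wider) to the very next hole, not the one after, and let the plunger snap fully home there. Then lift the large punnet over and lower it upright into the lane, between fence and fixed rail and midway along the deck, letting go only once it stands on the deck, and leave the small closed punnet and the nearest open punnet where they are.

Things in the scene. Friction and masses are not known exactly. Their poses are not given: they have to be found in the camera images.
- station: Fixed check station. Origin at table height; +x runs along the lane, roughly to the robot's left; +y points roughly back to the robot; z up. In its frame (mm): white deck x -240 to -60, y -182 to 72, top z 20; fixed steel rail: inner face y 60, top z 65. At the deck's +x end an inclined index bar with square holes runs along y; the fence's grey carriage slides on it. Deck open above.
- light (a point): Middle of the light bar's underside. The bar hangs level along the station's y over the carriage: 42 wide (x), 350 long (y), 28 thick, from this point up, on two 14 mm round posts 3 mm beyond this point in x and 162 mm either side. It leaves no room for a gripper pointing straight down on the knob: come in along the knob's axis, 35 degrees from vertical, from over the deck (station's -x side).
- fence (a joint): Fence travel, m: 0 at the start hole, positive outwards to the station's -y (lane wider), stops at -0.010 and 0.096. It drags with 4 to 6 N. Locked, with 1.5 mm play either way, while the plunger is in a hole. The next hole is 34 to 48 mm from the start hole: set by hand on each station, hidden under the carriage, so feel for it. Another hole, not wanted, is 45 mm beyond that.
- fence_top (a point): Middle of the fence's upper edge. Fence: upright steel plate 160 long, 10 thick, its top 77 mm above the table; its lane face is 5 mm to the station's +y of this point. The lane, from there to the fixed rail, is 88 mm wide at the start and widens by the fence's travel.
- plunger (a joint): Pull-out of the plunger, m: 0 home in a hole, 0.009 riding on the bar's face, 0.018 stop. Spring: 6 N home, 10.5 N at 9 mm, 13 N at 14 mm. The 10 mm round-nosed pin must be out over 9 mm before the fence can move. Let go on the bar's face it rests there and drops by itself into a hole (13 mm wide) that the fence brings under it, if nothing holds the knob up; then the fence stops dead.
- knob (a point): Middle of the plunger's black round knob: 32 mm across, with a 38 mm collar at its outer end, 17 to 23 mm outwards from this point. Its z axis is the pull direction, leaning 35 degrees from vertical to the station's -x; y is along the fence's travel. The knob reaches 24 mm inwards and 26 mm outwards from here; the carriage (112 wide along y) has its top face 37 mm inwards when the plunger is home.
- punnet_grip (a point): Middle of the raised boss on the lid of the large closed clear punnet of berries, on the table to the robot's left of the station. Punnet 120 (x) by 104 (y) by 55 mm high; on its lid the boss, 64 (x) by 50 (y) by 24 high; this point is 67 mm above the punnet's underside. 0.15 to 0.31 kg. Grip the boss across its 50 mm.
- small_punnet: Smaller closed punnet, 90 x 80 x 40 mm plus a boss on its lid, on the table beyond the large one; not to be disturbed. Origin under its centre.
- open_punnet: The nearest open punnet with berries, 140 x 105 x 50 mm with its lid folded back, to the right of the station; not to be disturbed. Origin under its centre.
Not all that is in view belongs to the job. Leave any green or yellow look-alike of the part that bears punnet_grip alone.

How it is judged:
By the outcome, as a careful person would: the job done as asked, in the order asked, and still so for the second after the job is handed in, with the robot touching nothing.
It also fails if it takes over 58 s, if anything falls off the work surface, if the arm or the gripper's body presses on something with over 40 N, if the wrist force passes 120 N, or if a joint passes its speed limit or range.

## Working session

There is one attempt and no reset: what is moved stays moved. The work goes in short steps, Python scripts to look and compute and a tool call to move; the robot and the scene stay as the last step left them, time stands still between calls to the robot, and variables do not carry over. Pictures are saved under pics/ and viewed, and the job is handed in when it is done.

Besides the shell and the picture viewer there is one more tool, called after ">>>" as name([rows], argument=value, ...), one row to a line, values as JSON. move_arm: Moves the arm, as the interface text tells. Its arguments: {"type":"object","properties":{"plan":{"type":"array"},"grip_force":{"type":"number"}},"required":["plan"]}

```bash
ls -la; mkdir -p pics
python3 - <<'E'
from rig import status, imaging, order, ctrl
import cv2, numpy as np
s=status.observe(); print(s); print(ctrl.tcp_to_grasp)
for n in ["scene","top","wrist"]:
    c=imaging.get_calibration(n); print(n,c)
    p,d=imaging.capture(n)
    cv2.imwrite(f"pics/{n}0.png",p); np.save(f"{n}0.npy",d); np.save(f"{n}0_img.npy",p)
    np.savez(f"{n}0_cal.npz",**{k:np.array(v) for k,v in c.items()})
E
```

```text
total 12
drwxr-xr-x  3 agent agent 4096 Dec  5 22:56 .
drwxr-xr-x 23 root  root  4096 Dec  5 22:56 ..
drwxr-xr-x  2 agent agent 4096 Dec  5 22:56 pics
{'t': 0.0, 'qpos': array([ 8.15087799e+01,  2.20925706e+01,  3.79388906e-01, -3.03062353e-02,
       -6.84144959e+01, -1.48179187e+01]), 'qvel': array([-0.04195247, -0.09821929,  0.04341584,  0.0667984 ,  0.03820384,
       -0.02758562]), 'joint_efforts': array([-1.14879418e-03, -3.90670288e+01,  1.87405121e+01,  4.22000259e+00,
        1.09830574e-02, -1.95217676e-04]), 'tcp_pos': array([247.02837615, 573.42923436, 221.43450482]), 'orientation': array([[ 9.18306085e-01, -3.95870268e-01, -8.15489861e-04],
       [-3.95871097e-01, -9.18303617e-01, -2.13129424e-03],
       [ 9.48487319e-05,  2.28000933e-03, -9.99997396e-01]]), 'wrist_force': array([ 0.16798153, -0.00919265,  0.73205993]), 'wrist_torque': array([-0.00534875, -0.07046958,  0.02253921]), 'width': 0.9979990432113459}
18.700000000000003
scene {'intrinsics': array([[402.03894283,   0.        , 260.8854481 ],
       [  0.        , 402.03894283, 194.99643591],
       [  0.      
[... 311 characters left out ...]
 ],
       [  0.        , 423.90180164, 190.32878178],
       [  0.        ,   0.        ,   1.        ]]), 'R': array([[-0.00507559, -0.99969301, -0.02425124],
       [-0.99255397,  0.00798783, -0.12154348],
       [ 0.12169988,  0.02345376, -0.99228981]]), 't': array([  29.08819646,  579.87875935, 1196.73978316])}
wrist {'intrinsics': array([[297.31863964,   0.        , 251.65943322],
       [  0.        , 297.31863964, 188.9342376 ],
       [  0.        ,   0.        ,   1.        ]]), 'R': array([[-0.39456171, -0.91886555,  0.00267509],
       [-0.88729695,  0.38175949,  0.25877367],
       [-0.23879945,  0.09972859, -0.96593428]]), 't': array([624.11468635, -29.17308912, 390.21481761])}
```

View pics/scene0.png

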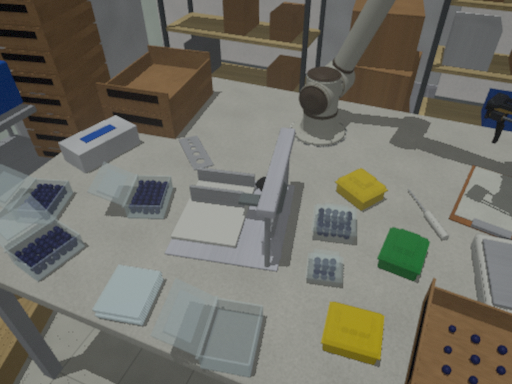

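View pics/top0.png

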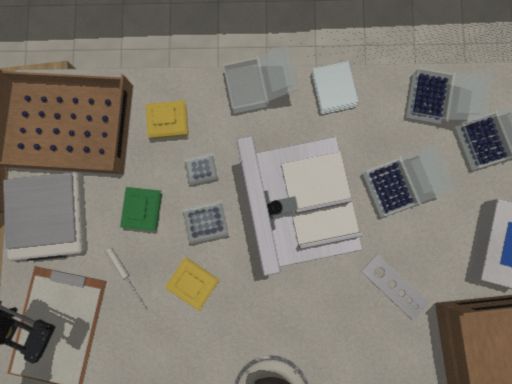

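View pics/wrist0.png

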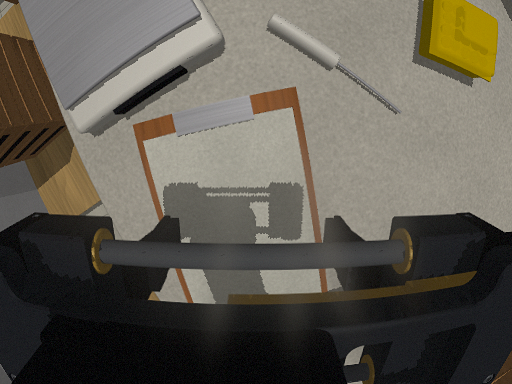

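The top view has two clear closed punnets, at about (206,222), larger, and (201,169), smaller and farther away. Yellow and green look-alikes are at (193,284), (167,119) and (141,209). The station is at about (300,200), with the knob near (275,208), and the nearest open punnet is at (392,187). I'll enlarge this area.

Run:
```python
import cv2, numpy as np
t=cv2.imread("pics/top0.png"); s=cv2.imread("pics/scene0.png")
cv2.imwrite("pics/top_crop.png",cv2.resize(t[130:290,170:370],None,fx=4,fy=4,interpolation=cv2.INTER_CUBIC)[:600])
cv2.imwrite("pics/sc_crop.png",cv2.resize(s[120:280,165:365],None,fx=4,fy=4,interpolation=cv2.INTER_CUBIC)[:600])
# top depth map to world
for n in ["top","scene"]:
    c=np.load(n+"0_cal.npz"); d=np.load(n+"0.npy"); K=c["intrinsics"]
    v,u=np.mgrid[0:384,0:512]
    P=np.stack([(u-K[0,2])/K[0,0]*d,(v-K[1,2])/K[1,1]*d,d],-1)
    W=(P-c["t"])@c["R"]
    np.save(n+"0_W.npy",W)
W=np.load("top0_W.npy")
for (u,v) in [(230,260),(206,222),(201,169),(275,208),(315,180),(325,228),(258,200),(245,145),(268,265),(392,187),(340,145)]:
    print(u,v,W[v,u].round(1))
z=np.clip(W[...,2],-10,260); 
cv2.imwrite("pics/topz.png",cv2.resize(cv2.applyColorMap(((z+10)/270*255).astype(np.uint8),cv2.COLORMAP_JET)[130:280,170:370],None,fx=4,fy=4,interpolation=cv2.INTER_NEAREST))
```

```text
230 260 [379.  115.6   2.1]
206 222 [487.3 176.5  73.9]
201 169 [639.5 193.9  64.5]
275 208 [519.4 -16.2 145.9]
315 180 [ 611.7 -136.4   17.1]
325 228 [ 470.2 -161.8   22.2]
258 200 [534.2  26.5 212.6]
245 145 [673.6  58.7 213.7]
268 265 [375.    2.9 209.6]
392 187 [ 586.4 -355.2   37.6]
340 145 [ 720.  -215.4    1.3]
```

View pics/top_crop.png

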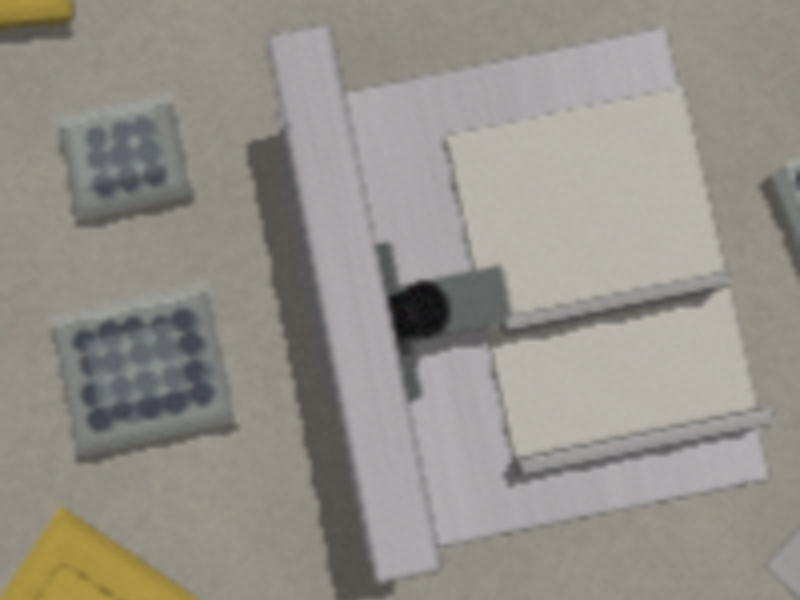

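View pics/sc_crop.png

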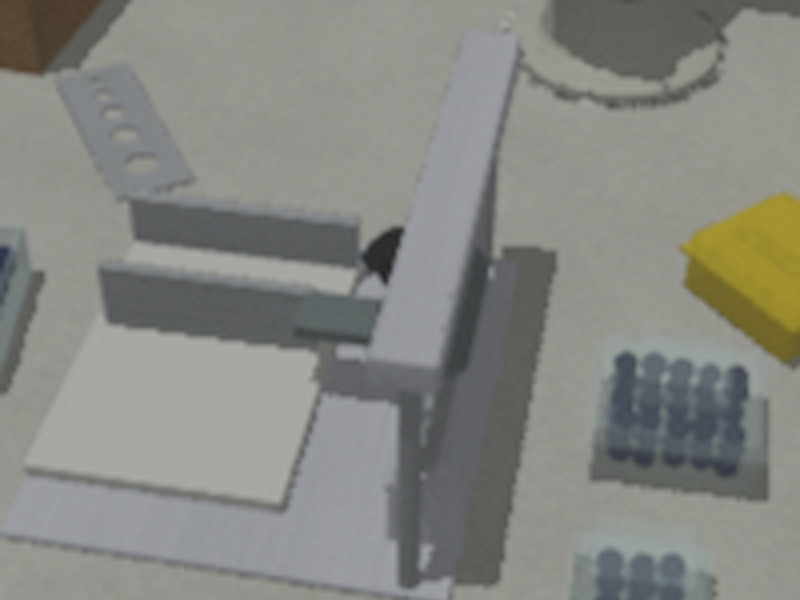

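View pics/topz.png

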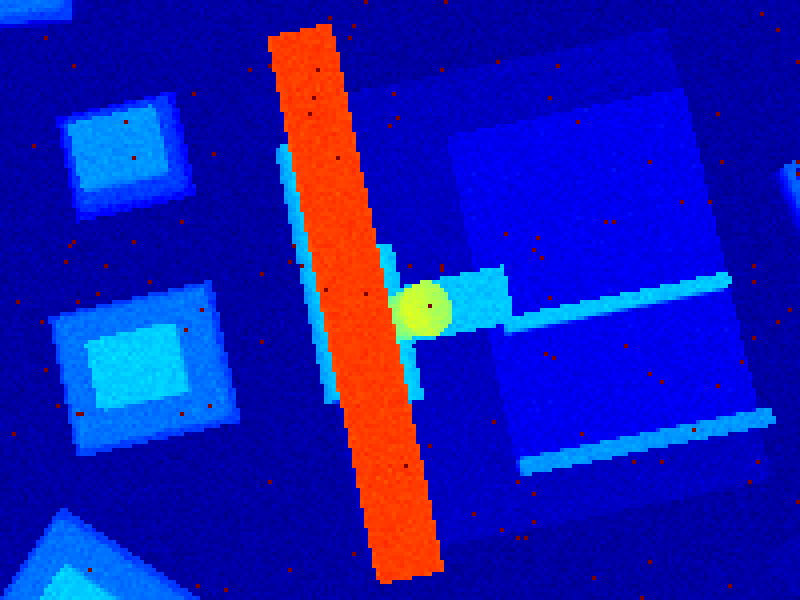

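The crops confirm the targets. The large punnet at (206,222) shows a 5x4 grid of berries and a raised boss in depth. The smaller one at (201,169) shows 3x3. The knob at (275,208) is visible in depth beside the light bar. Next I'll measure the poses from depth.

Run:
```python
import cv2, numpy as np
W=np.load("top0_W.npy"); img=cv2.imread("pics/top0.png").astype(int)
v,u=np.mgrid[0:384,0:512]
def rect(m,name):
    m=m.astype(np.uint8); n,l,st,_=cv2.connectedComponentsWithStats(m)
    k=1+np.argmax(st[1:,4]); m=l==k
    P=W[m]; r=cv2.minAreaRect(P[:,:2].astype(np.float32))
    print(name,m.sum(),"c",np.round(r[0],1),"size",np.round(r[1],1),"ang",round(r[2],2),"z",np.median(P[:,2]).round(1),"mean",P[:,:2].mean(0).round(1))
    return m,P
def box(u0,u1,v0,v1): return (u>=u0)&(u<u1)&(v>=v0)&(v<v1)
Z=W[...,2]
rect(box(235,285,130,285)&(Z>195)&(Z<230),"light")
rect(box(275,370,140,260)&(Z>12)&(Z<30),"deckmask")
bosm,_=rect(box(180,232,195,248)&(Z>67)&(Z<90),"boss")
rect(box(180,232,195,248)&(Z>42)&(Z<90),"lid")
rect(box(180,225,150,190)&(Z>30)&(Z<90),"smalllid")
rect(box(295,358,195,225)&(Z>60)&(Z<95),"fence")
rect(box(297,370,228,255)&(Z>50)&(Z<80),"rail")
rect(box(265,285,195,220)&(Z>115)&(Z<160),"knob")
r=box(0,512,0,384)
# table plane bias
for nm,b in [("table L",box(215,232,240,260)),("tableR",box(345,365,235,250)),("deck",box(295,340,165,190)),("base",box(285,330,145,152)),("boss",bosm),("fence",box(305,345,204,206))]:
    print(nm,np.median(Z[b]).round(2))
```

```text
light 2352 c [524.4  26.8] size [349.5  42. ] ang 11.18 z 210.5 mean [520.9  26. ]
deckmask 2789 c [ 610.3 -138.9] size [141.2 180.3] ang 11.33 z 19.8 mean [ 611.9 -140.9]
boss 416 c [489.9 182.6] size [50.4 63.9] ang 11.76 z 78.5 mean [489.4 182. ]
lid 1362 c [490.  182.3] size [102.2 119.7] ang 12.29 z 55.7 mean [488.9 180.1]
smalllid 672 c [647.8 199.7] size [73.  82.9] ang 11.8 z 60.9 mean [643.9 196.8]
fence 255 c [ 532.5 -151.7] size [159.1  44.5] ang 87.39 z 76.3 mean [ 532.6 -143.1]
rail 287 c [ 435.8 -173.5] size [ 12.  179.1] ang 11.21 z 64.3 mean [ 435.8 -172.9]
knob 178 c [523.5 -15.5] size [35.3 40.3] ang 4.51 z 139.0 mean [522.2 -15.6]
table L -0.46
tableR 7.63
deck 19.77
base 7.73
boss 78.46
fence 58.65
```

```bash
cat > h.py <<'E'
import numpy as np, cv2
from scipy.spatial.transform import Rotation as Ro
a=np.radians(11.25)
ey=np.array([-np.cos(a),-np.sin(a),0]); ex=np.array([ey[1],-ey[0],0]); ez=np.array([0,0,1.])
RS=np.stack([ex,ey,ez],1)
O=ex*(-105.2)+ey*(-460.2)
def toS(p): return (np.asarray(p)-O)@RS
def toW(p): return RS@np.asarray(p,float)+O
def world(n,d,c):
    K=c["intrinsics"]; v,u=np.mgrid[0:384,0:512]
    P=np.stack([(u-K[0,2])/K[0,0]*d,(v-K[1,2])/K[1,1]*d,d],-1)
    return (P-c["t"])@c["R"]
def capture(n,tag):
    from rig import imaging
    c=imaging.get_calibration(n); p,d=imaging.capture(n)
    cv2.imwrite(f"pics/{tag}.png",p); np.savez(f"{tag}.npz",p=p,d=d,**c)
    return p,d,c
def delta(p,R,pt,Rt):
    """shift in current tool axes (mm), rotvec in tool axes (deg)"""
    return R.T@(np.asarray(pt)-p), Ro.from_matrix(R.T@Rt).as_rotvec(degrees=True)
th=np.radians(35)
nk=-np.sin(th)*ex+np.cos(th)*ez
E
python3 - <<'E'
from h import *
c=np.load("wrist0_cal.npz"); 
cp=-c["R"].T@c["t"]; R=np.array([[ .918306,-.39587,0],[-.39587,-.918306,0],[0,0,-1]])
print("cam in tool",R.T@(cp-[247,573.4,221.4]), "axis",R.T@c["R"][2])
W=np.load("top0_W.npy"); Z=W[...,2]
print("light",toS([524.4,26.8,210.5])-[0,0,28],"boss",toS([489.9,182.5,78.5]))
v,u=np.mgrid[0:384,0:512]
for n,(u0,u1,v0,v1) in {"top":(262,290,190,225),"scene":(245,300,160,205)}.items():
    W=np.load(n+"0_W.npy"); Z=W[...,2]
    m=(u>=u0)&(u<u1)&(v>=v0)&(v<v1)&(Z>100)&(Z<165)
    im=cv2.imread(f"pics/{n}0.png"); m&=im.max(-1)<60
    P=toS(W[m]); ns=np.array([-np.sin(th),0,np.cos(th)]); e1=np.array([np.cos(th),0,np.sin(th)])
    A=np.stack([P@e1,P[:,1],P@ns],1)
    print(n,m.sum(),np.percentile(A,[2,10,50,90,98],axis=0).round(1).tolist())
    h,e=np.histogram(A[:,2],np.arange(70,140,2)); print(dict(zip(e[:-1],h)))
    f=A[np.abs(A[:,2]-np.percentile(A[:,2],75))<4]; print("face",len(f),f.min(0).round(1),f.max(0).round(1))
E
```

```text
cam in tool [  72.07892873   -0.90703062 -161.4015353 ] axis [-0.25877052  0.00295218  0.96593428]
light [ 29.17968065 -59.35222167 182.5       ] boss [188.61856492 -55.89069264  78.5       ]
top 163 [[53.7, -64.5, 96.3], [57.4, -61.1, 104.9], [72.4, -48.3, 124.2], [81.5, -35.9, 126.9], [83.5, -32.9, 128.3]]
{np.int64(70): np.int64(0), np.int64(72): np.int64(0), np.int64(74): np.int64(0), np.int64(76): np.int64(0), np.int64(78): np.int64(0), np.int64(80): np.int64(0), np.int64(82): np.int64(0), np.int64(84): np.int64(0), np.int64(86): np.int64(0), np.int64(88): np.int64(1), np.int64(90): np.int64(1), np.int64(92): np.int64(1), np.int64(94): np.int64(0), np.int64(96): np.int64(2), np.int64(98): np.int64(5), np.int64(100): np.int64(2), np.int64(102): np.int64(4), np.int64(104): np.int64(6), np.int64(106): np.int64(2), np.int64(108): np.int64(6), np.int64(110): np.int64(4), np.int64(112): np.int64(1), np.int64(114): np.int64(1), np.int64(116): np.int64(1), np.int64(118): np.int64(7), np.int64(120): np.int64(8), np.int64(122): np.int64(27), np.int64(124): np.int64(49), np.int64(126): np.
[... 607 characters left out ...]
.int64(0), np.int64(92): np.int64(0), np.int64(94): np.int64(0), np.int64(96): np.int64(0), np.int64(98): np.int64(0), np.int64(100): np.int64(0), np.int64(102): np.int64(0), np.int64(104): np.int64(0), np.int64(106): np.int64(0), np.int64(108): np.int64(2), np.int64(110): np.int64(2), np.int64(112): np.int64(1), np.int64(114): np.int64(2), np.int64(116): np.int64(2), np.int64(118): np.int64(3), np.int64(120): np.int64(6), np.int64(122): np.int64(8), np.int64(124): np.int64(17), np.int64(126): np.int64(20), np.int64(128): np.int64(0), np.int64(130): np.int64(0), np.int64(132): np.int64(0), np.int64(134): np.int64(0), np.int64(136): np.int64(0)}
face 45 [ 56.2 -67.5 123.1] [ 80.7 -40.7 127.9]
```

```bash
cat >> h.py <<'E'
Rk=np.stack([-np.cos(th)*ex-np.sin(th)*ez, ey, np.sin(th)*ex-np.cos(th)*ez],1)
K0=np.array([-2.5,-48.5,119.5])  # knob estimate, station frame
E
python3 - <<'E'
from h import *
from rig import status
s=status.observe(); p=s["tcp_pos"];R=s["orientation"]
k=toW(K0); tp=k+nk*111.3
print("knob",k,"tcp target",tp)
d,w=delta(p,R,tp,Rk); print(d,w)
# decompose: yaw about tool z then tilt about tool y
Rd=np.stack([-ex,ey,-ez],1); _,w1=delta(p,R,tp,Rd); print("yaw",w1); print("tilt",delta(p,Rd,tp,Rk)[1])
E
```

```text
knob [519.93669982  -6.38812789 119.5       ] tcp target [532.39108208 -69.00053567 210.67162253]
[516.31503085 477.18245246  11.87798052] [ 16.99396255 -32.24312597  53.62171396]
yaw [ 8.18636988e-02 -4.97368608e-02  5.54334335e+01]
tilt [ 6.12237555e-17 -3.50000000e+01 -5.89989394e-17]
```

>>> move_arm([
  {"tz":-0.03,"fingers":0.087},
  {"tz":-0.03},
  {"tz":-0.03},
  {"tz":-0.03},
  {"tx":0.0215,"ty":0.0199},
  {"tx":0.0215,"ty":0.0199},
  {"tx":0.0215,"ty":0.0199},
  {"tx":0.0215,"ty":0.0199},
  {"tx":0.0215,"ty":0.0199},
  {"tx":0.0215,"ty":0.0199},
])

```text
schema error: expected keys fingers, tx, ty, tz, wx, wy, wz
```

>>> move_arm([
  {"tx":0.0215,"ty":0.0199},
  {"tx":0.0215,"ty":0.0199},
  {"tx":0.0215,"ty":0.0199},
  {"tx":0.0215,"ty":0.0199},
  {"tx":0.0215,"ty":0.0199},
  {"tx":0.0215,"ty":0.0199},
  {"tx":0.0215,"ty":0.0199},
  {"tx":0.0215,"ty":0.0199},
  {"tx":0.0215,"ty":0.0199},
  {"tx":0.0215,"ty":0.0199},
])

```text
schema error: expected keys fingers, tx, ty, tz, wx, wy, wz
```

>>> move_arm([
  {"tx":0.0215,"ty":0.0199},
  {"tx":0.0215,"ty":0.0199},
  {"tx":0.0215,"ty":0.0199},
  {"tx":0.0215,"ty":0.0199},
  {"tx":0.0215,"ty":0.0199},
  {"tx":0.0215,"ty":0.0199},
  {"tx":0.0215,"ty":0.0199},
  {"tx":0.0215,"ty":0.0199},
])

```text
schema error: expected keys fingers, tx, ty, tz, wx, wy, wz
```

>>> move_arm([
  {"wz":6.93},
  {"wz":6.93},
  {"wz":6.93},
  {"wz":6.93},
  {"wz":6.93},
  {"wz":6.93},
  {"wz":6.93},
  {"wz":6.93},
])

```text
schema error: expected keys fingers, tx, ty, tz, wx, wy, wz
```

>>> move_arm([
  {"wy":-7},
  {"wy":-7},
  {"wy":-7},
  {"wy":-7},
  {"wy":-7},
  {},
])

```text
schema error: expected keys fingers, tx, ty, tz, wx, wy, wz
```

>>> move_arm([
  {"fingers":0.087,"tx":0,"ty":0,"tz":-0.04,"wx":0,"wy":0,"wz":0},
  {"fingers":0.087,"tx":0,"ty":0,"tz":-0.04,"wx":0,"wy":0,"wz":0},
  {"fingers":0.087,"tx":0,"ty":0,"tz":-0.04,"wx":0,"wy":0,"wz":0},
  {"fingers":0.087,"tx":0.0258,"ty":0.0239,"tz":0,"wx":0,"wy":0,"wz":0},
  {"fingers":0.087,"tx":0.0258,"ty":0.0239,"tz":0,"wx":0,"wy":0,"wz":0},
  {"fingers":0.087,"tx":0.0258,"ty":0.0239,"tz":0,"wx":0,"wy":0,"wz":0},
  {"fingers":0.087,"tx":0.0258,"ty":0.0239,"tz":0,"wx":0,"wy":0,"wz":0},
  {"fingers":0.087,"tx":0.0258,"ty":0.0239,"tz":0,"wx":0,"wy":0,"wz":0},
  {"fingers":0.087,"tx":0.0258,"ty":0.0239,"tz":0,"wx":0,"wy":0,"wz":0},
  {"fingers":0.087,"tx":0.0258,"ty":0.0239,"tz":0,"wx":0,"wy":0,"wz":0},
])

```text
t: 0.98
tcp_pos: [347.1, 347.0, 342.4]
orientation: [[0.919, -0.395, -0.0], [-0.395, -0.919, -0.0], [-0.0, 0.0, -1.0]]
wrist_force: [0.6, -0.2, 0.2]
width: 0.997
```

>>> move_arm([
  {"fingers":0.087,"tx":0.0258,"ty":0.0239,"tz":0,"wx":0,"wy":0,"wz":0},
  {"fingers":0.087,"tx":0.0258,"ty":0.0239,"tz":0,"wx":0,"wy":0,"wz":0},
  {"fingers":0.087,"tx":0.0258,"ty":0.0239,"tz":0,"wx":0,"wy":0,"wz":0},
  {"fingers":0.087,"tx":0.0258,"ty":0.0239,"tz":0,"wx":0,"wy":0,"wz":0},
  {"fingers":0.087,"tx":0.0258,"ty":0.0239,"tz":0,"wx":0,"wy":0,"wz":0},
  {"fingers":0.087,"tx":0.0258,"ty":0.0239,"tz":0,"wx":0,"wy":0,"wz":0},
  {"fingers":0.087,"tx":0.0258,"ty":0.0239,"tz":0,"wx":0,"wy":0,"wz":0},
  {"fingers":0.087,"tx":0.0258,"ty":0.0239,"tz":0,"wx":0,"wy":0,"wz":0},
  {"fingers":0.087,"tx":0.0258,"ty":0.0239,"tz":0,"wx":0,"wy":0,"wz":0},
  {"fingers":0.087,"tx":0.0258,"ty":0.0239,"tz":0,"wx":0,"wy":0,"wz":0},
])

```text
t: 1.82
tcp_pos: [489.4, 25.6, 342.5]
orientation: [[0.918, -0.396, -0.0], [-0.396, -0.918, 0.0], [-0.0, -0.0, -1.0]]
wrist_force: [0.3, 0.6, 0.3]
width: 1.0
```

>>> move_arm([
  {"fingers":0.087,"tx":0.0258,"ty":0.0239,"tz":0,"wx":0,"wy":0,"wz":0},
  {"fingers":0.087,"tx":0.0258,"ty":0.0239,"tz":0,"wx":0,"wy":0,"wz":0},
  {"fingers":0.087,"tx":0.0258,"ty":0.0239,"tz":0,"wx":0,"wy":0,"wz":0},
  {"fingers":0.087,"tx":0,"ty":0,"tz":0,"wx":0,"wy":0,"wz":6.93},
  {"fingers":0.087,"tx":0,"ty":0,"tz":0,"wx":0,"wy":0,"wz":6.93},
  {"fingers":0.087,"tx":0,"ty":0,"tz":0,"wx":0,"wy":0,"wz":6.93},
  {"fingers":0.087,"tx":0,"ty":0,"tz":0,"wx":0,"wy":0,"wz":6.93},
  {"fingers":0.087,"tx":0,"ty":0,"tz":0,"wx":0,"wy":0,"wz":6.93},
  {"fingers":0.087,"tx":0,"ty":0,"tz":0,"wx":0,"wy":0,"wz":6.93},
  {"fingers":0.087,"tx":0,"ty":0,"tz":0,"wx":0,"wy":0,"wz":6.93},
])

```text
t: 2.65
tcp_pos: [531.8, -69.2, 342.1]
orientation: [[0.306, -0.952, -0.001], [-0.952, -0.306, 0.0], [-0.0, 0.001, -1.0]]
wrist_force: [0.0, 0.2, -0.1]
width: 1.001
```

>>> move_arm([
  {"fingers":0.087,"tx":0,"ty":0,"tz":0,"wx":0,"wy":0,"wz":6.93},
  {"fingers":0.087,"tx":0,"ty":0,"tz":0,"wx":0,"wy":-7,"wz":0},
  {"fingers":0.087,"tx":0,"ty":0,"tz":0,"wx":0,"wy":-7,"wz":0},
  {"fingers":0.087,"tx":0,"ty":0,"tz":0,"wx":0,"wy":-7,"wz":0},
  {"fingers":0.087,"tx":0,"ty":0,"tz":0,"wx":0,"wy":-7,"wz":0},
  {"fingers":0.087,"tx":0,"ty":0,"tz":0,"wx":0,"wy":-7,"wz":0},
  {"fingers":0.087,"tx":0,"ty":0,"tz":0,"wx":0,"wy":0,"wz":0},
  {"fingers":0.087,"tx":0,"ty":0,"tz":0,"wx":0,"wy":0,"wz":0},
])

```text
t: 3.32
tcp_pos: [532.2, -70.9, 340.8]
orientation: [[0.155, -0.981, -0.113], [-0.804, -0.192, 0.563], [-0.574, 0.003, -0.819]]
wrist_force: [0.7, 0.6, 0.9]
width: 0.999
```

```bash
cat > look.py <<'E'
from h import *
from rig import status
import sys
def pr():
    s=status.observe(); p=s["tcp_pos"];R=s["orientation"]
    print("t",round(s["t"],2),"tcp",p.round(1),"S",toS(p).round(1),"F_S",(RS.T@s["wrist_force"]).round(1),"w",round(s["width"]*87,1),"q",s["qpos"].round(0))
    return p,R
E
python3 - <<'E'
from look import *
p,R=pr()
d,w=delta(p,R,toW(K0)+nk*111.3,Rk); print(d,w)
capture("wrist","wrist1")
pr()
E
```

```text
t 3.32 tcp [532.2 -70.9 340.8] S [-68.2 -48.  340.8] F_S [ 0.5 -0.8  0.9] w 86.9 q [ -11.   19.   17.  -33. -101.   19.]
[ 73.16430538  -0.93892836 107.6219356 ] [ 0.038884    0.00830834 -0.25826274]
t 3.37 tcp [532.1 -69.9 341.9] S [-67.2 -48.  341.9] F_S [0.3 0.2 0.3] w 86.8 q [ -11.   19.   17.  -33. -100.   19.]
```

View pics/wrist1.png

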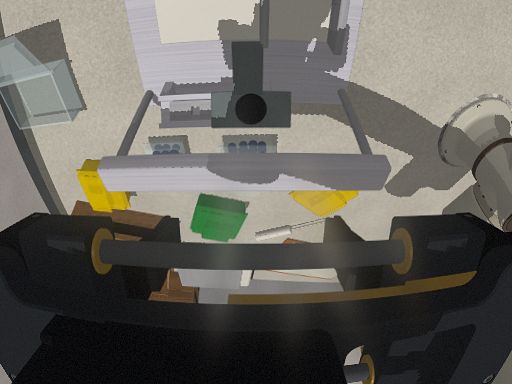

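The wrist view shows the knob's round face at about (251,109) on the carriage, with the light bar at (245,172) and the bare index bar with holes to the left at (160–210, 85–120). I'll refine the knob position from this.

```bash
cat >> h.py <<'E'
def rays(uv,c):
    q=cv2.fisheye.undistortPoints(np.array(uv,np.float64).reshape(-1,1,2),c["intrinsics"],np.zeros(4)).reshape(-1,2)
    r=np.c_[q,np.ones(len(q))]@c["R"]; o=-c["R"].T@c["t"]
    return o,r
def onplane(uv,c,n,dist):   # plane in world: n.X=dist
    o,r=rays(uv,c); s=(dist-n@o)/(r@n); return o+r*s[:,None]
E
python3 - <<'E'
from h import *
c=np.load("wrist1.npz"); p=c["p"]; d=c["d"]
m=np.zeros((384,512),bool); m[90:130,230:275]=True; m&=p.max(-1)<35
n,l,st,ce=cv2.connectedComponentsWithStats(m.astype(np.uint8)); k=1+np.argmax(st[1:,4]); print(st[k],ce[k])
ct,_=cv2.findContours((l==k).astype(np.uint8),0,2); print(cv2.minEnclosingCircle(max(ct,key=len)))
u,v=ce[k]
print("depth",np.median(d[l==k]))
o,r=rays([[u,v]],c); P=o+r*np.median(d[l==k]); print("depth point S",toS(P))
nO=nk@O
for f in [123.3,125.3,127.3]:
    print(f,toS(onplane([[u,v]],c,nk,f+nO)), )
edge=np.where(l==k); 
q=toS(onplane(np.c_[edge[1],edge[0]],c,nk,125.3+nO)); e1=q[:,0]*np.cos(th)+q[:,2]*np.sin(th)
print("e1",e1.min(),e1.max(),"y",q[:,1].min(),q[:,1].max())
cr=cv2.resize(p[60:170,120:380],None,fx=3,fy=3,interpolation=cv2.INTER_CUBIC); cv2.imwrite("pics/w1c.png",cr)
E
```

```text
[236  94  30  30 662] [251.37462236 107.89728097]
((250.5, 108.5), 15.182326316833496)
depth 342.53622
depth point S [[-18.69034647 -48.9107742  138.53921063]]
123.3 [[-18.17932686 -48.91034811 137.79220509]]
125.3 [[-19.30862711 -48.91128973 139.44300972]]
127.3 [[-20.43792736 -48.91223135 141.09381435]]
e1 47.53586138598146 82.19083638864325 y -67.07298863074949 -32.848322536023176
```

View pics/w1c.png

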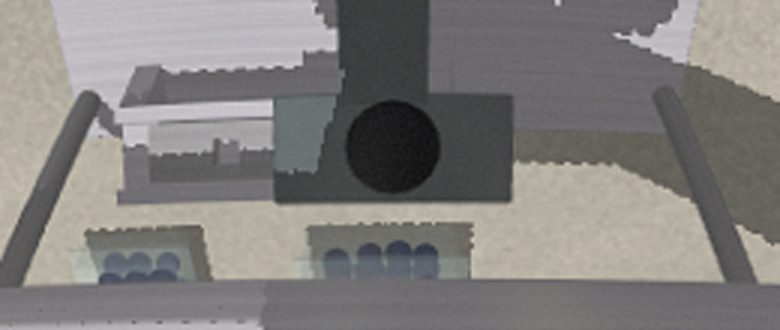

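```bash
sed -i 's/^K0=.*/K0=np.array([-3.5,-49.0,117.9])/' h.py
python3 - <<'E'
from h import *
c=np.load("wrist1.npz"); d=c["d"]; p=c["p"]
uu=[(190,108),(195.7,110),(183,107),(205,108),(195,106),(175,100),(192,115)]
o,r=rays(uu,c); 
for a,b in zip(uu,r):
    P=toS(o+b*d[int(a[1]),int(a[0])]); print(a,P.round(1),"n",(-P[0]*np.sin(th)+P[2]*np.cos(th)).round(1))
cv2.imwrite("pics/w1d.png",cv2.resize(p[80:132,155:240],None,fx=9,fy=9,interpolation=cv2.INTER_NEAREST))
x=d[80:132,155:240]; x=((x-np.percentile(x,2))/(np.percentile(x,98)-np.percentile(x,2))*255).clip(0,255).astype(np.uint8)
cv2.imwrite("pics/w1dd.png",cv2.resize(x,None,fx=9,fy=9,interpolation=cv2.INTER_NEAREST))
from look import pr
p,R=pr(); print(delta(p,R,toW(K0)+nk*(60-18.7),Rk))
E
```

```text
(190, 108) [  28.2 -140.1   66.7] n 38.4
(195.7, 110) [  38.  -133.8   58.3] n 26.0
(183, 107) [  25.9 -150.5   66.6] n 39.8
(205, 108) [  29.3 -117.5   66.6] n 37.7
(195, 106) [  32.9 -134.8   54.8] n 26.1
(175, 100) [  24.  -166.2   48.7] n 26.2
(192, 115) [  37.6 -137.5   71.8] n 37.2
t 3.37 tcp [532.1 -69.9 341.9] S [-67.2 -48.  341.9] F_S [0.3 0.2 0.3] w 86.8 q [ -11.   19.   17.  -33. -100.   19.]
(array([ 76.07593226,  -1.20695192, 178.77714744]), array([ 0.02276807, -0.07219713, -0.10397553]))
```

View pics/w1d.png

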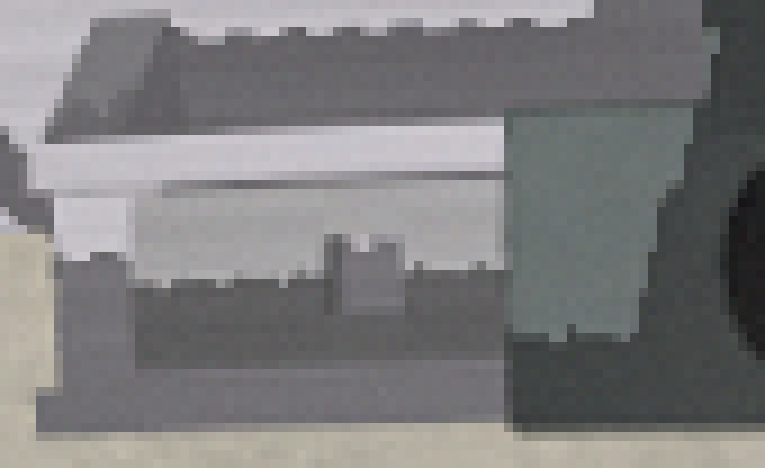

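View pics/w1dd.png

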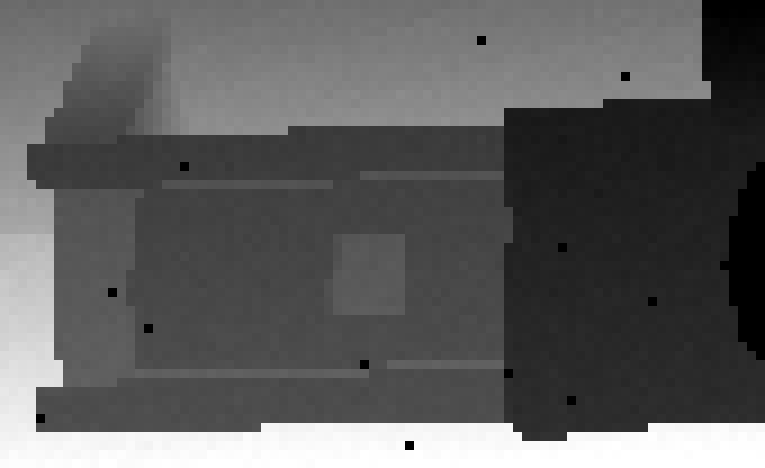

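>>> move_arm([
  {"fingers":0.087,"tx":0.038,"ty":-0.0012,"tz":0,"wx":0,"wy":0,"wz":0},
  {"fingers":0.087,"tx":0.038,"ty":0,"tz":0,"wx":0,"wy":0,"wz":0},
  {"fingers":0.087,"tx":0,"ty":0,"tz":0.0358,"wx":0,"wy":0,"wz":0},
  {"fingers":0.087,"tx":0,"ty":0,"tz":0.0358,"wx":0,"wy":0,"wz":0},
  {"fingers":0.087,"tx":0,"ty":0,"tz":0.0358,"wx":0,"wy":0,"wz":0},
  {"fingers":0.087,"tx":0,"ty":0,"tz":0.0358,"wx":0,"wy":0,"wz":0},
  {"fingers":0.087,"tx":0,"ty":0,"tz":0.0358,"wx":0,"wy":0,"wz":0},
  {"fingers":0.087,"tx":0,"ty":0,"tz":0,"wx":0,"wy":0,"wz":0},
  {"fingers":0.087,"tx":0,"ty":0,"tz":0,"wx":0,"wy":0,"wz":0},
])

```text
t: 4.12
tcp_pos: [524.2, -27.3, 152.0]
orientation: [[0.163, -0.98, -0.116], [-0.803, -0.2, 0.561], [-0.573, 0.002, -0.82]]
wrist_force: [0.8, -0.9, -0.3]
width: 1.0
```

Run:
```python
from look import *
p,R=pr()
capture("wrist","wrist2"); p,R=pr()
print(delta(p,R,toW(K0)+nk*(-3-18.7),Rk))
c=np.load("wrist2.npz"); pp=c["p"]; d=c["d"]; nO=nk@O
m=np.zeros((384,512),bool); m[60:220,180:330]=True; m&=pp.max(-1)<35
n,l,st,ce=cv2.connectedComponentsWithStats(m.astype(np.uint8)); print(st[1:],ce[1:].round(1))
```

```text
t 4.12 tcp [524.2 -27.3 152. ] S [-23.9 -48.6 152. ] F_S [-1.  -0.6 -0.3] w 87.0 q [ -7.  25.  -1. -34. -78.  30.]
t 4.17 tcp [525.5 -28.4 153.3] S [-25.2 -49.7 153.3] F_S [-0.4  0.3 -0.6] w 86.6 q [ -7.  25.  -1. -34. -78.  30.]
(array([ 2.40696052,  0.63587281, 63.11417147]), array([ 0.06485291, -0.13502217,  0.21496689]))
[[244 183  33  32 370]
 [246 193   1   1   1]
 [245 195   2   2   2]
 [248 195   1   1   1]
 [249 197   1   1   1]
 [248 199   2   1   2]
 [249 200   4   3   5]
 [253 202   2   2   2]
 [250 207   2   3   3]
 [276 207   1   1   1]
 [253 211   5   5   8]
 [255 211   2   2   2]
 [274 211   1   1   1]
 [271 212   2   2   2]
 [251 214   1   1   1]
 [253 215   1   1   1]
 [254 215  10   5  19]
 [270 215   1   1   1]
 [247 216   1   1   1]
 [250 216   2   2   2]
 [264 216   3   4   7]
 [268 216   1   2   2]
 [272 217   1   1   1]
 [247 219   1   1   1]] [[260.2 196.4]
 [246.  193. ]
 [245.5 195.5]
 [248.  195. ]
 [249.  197. ]
 [248.5 199. ]
 [250.4 201. ]
 [253.5 202.5]
 [250.7 208. ]
 [276.  207. ]
 [254.6 213.2]
 [255.5 211.5]
 [274.  211. ]
 [271.5 212.5]
 [251.  214. ]
 [253.  215. ]
 [259.3 217.1]
 [270.  215. ]
 [247.  216. ]
 [250.5 216.5]
 [265.3 218. ]
 [268.  216.5]
 [272.  217. ]
 [247.  219. ]]
```

View pics/wrist2.png

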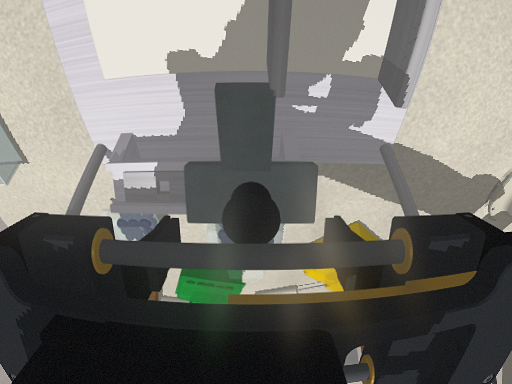

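The knob, at (251,213), is centred between the fingers at x≈170 and 340. I'll descend 63 mm along its axis and grip it.

>>> move_arm([
  {"fingers":0.087,"tx":0.001,"ty":0,"tz":0.021,"wx":0,"wy":0,"wz":0},
  {"fingers":0.087,"tx":0,"ty":0,"tz":0.021,"wx":0,"wy":0,"wz":0},
  {"fingers":0.087,"tx":0,"ty":0,"tz":0.02,"wx":0,"wy":0,"wz":0},
  {"fingers":0.087,"tx":0,"ty":0,"tz":0,"wx":0,"wy":0,"wz":0},
  {"fingers":0.02,"tx":0,"ty":0,"tz":0,"wx":0,"wy":0,"wz":0},
  {"fingers":0.02,"tx":0,"ty":0,"tz":0,"wx":0,"wy":0,"wz":0},
  {"fingers":0.02,"tx":0,"ty":0,"tz":0,"wx":0,"wy":0,"wz":0},
  {"fingers":0.02,"tx":0,"ty":0,"tz":0,"wx":0,"wy":0,"wz":0},
  {"fingers":0.02,"tx":0,"ty":0,"tz":0,"wx":0,"wy":0,"wz":0},
  {"fingers":0.02,"tx":0,"ty":0,"tz":0,"wx":0,"wy":0,"wz":0},
], grip_force=40)

```text
t: 5.0
tcp_pos: [518.9, 4.4, 101.5]
orientation: [[0.16, -0.981, -0.111], [-0.804, -0.195, 0.562], [-0.573, -0.001, -0.819]]
wrist_force: [0.5, 0.2, -0.1]
width: 0.634
```

>>> move_arm([
  {"fingers":0.02,"tx":0,"ty":0,"tz":0,"wx":0,"wy":0,"wz":0},
  {"fingers":0.02,"tx":0,"ty":0,"tz":0,"wx":0,"wy":0,"wz":0},
])

```text
t: 5.17
tcp_pos: [518.6, 4.6, 101.0]
orientation: [[0.16, -0.981, -0.112], [-0.803, -0.195, 0.563], [-0.574, -0.0, -0.819]]
wrist_force: [-0.8, -1.5, -0.2]
width: 0.48
```

Run:
```python
from look import *
p,R=pr()
print(delta(p,R,toW(K0)+nk*(-3-18.7),Rk))
capture("wrist","wrist3"); p,R=pr()
```

```text
t 5.17 tcp [518.6   4.6 101. ] S [  8.6 -49.3 101. ] F_S [-1.3  1.1 -0.2] w 41.7 q [ -4.  28.  -6. -36. -71.  31.]
(array([0.22814876, 0.30450376, 0.96289834]), array([-0.00678981, -0.00306353, -0.00278496]))
t 5.22 tcp [518.4   4.7 101. ] S [  8.6 -49.2 101. ] F_S [-0.3  2.1  0.6] w 37.5 q [ -4.  28.  -6. -36. -71.  31.]
```

View pics/wrist3.png

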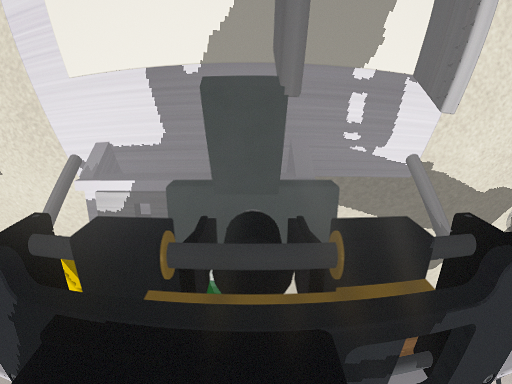

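The fingers are still closing around the knob at (252,245). I'll let them finish, then pull outward.

>>> move_arm([
  {"fingers":0.02,"tx":0,"ty":0,"tz":0,"wx":0,"wy":0,"wz":0},
  {"fingers":0.02,"tx":0,"ty":0,"tz":0,"wx":0,"wy":0,"wz":0},
  {"fingers":0.02,"tx":0,"ty":0,"tz":0,"wx":0,"wy":0,"wz":0},
  {"fingers":0.02,"tx":0,"ty":0,"tz":0,"wx":0,"wy":0,"wz":0},
])

```text
t: 5.55
tcp_pos: [518.3, 4.7, 101.0]
orientation: [[0.16, -0.981, -0.113], [-0.803, -0.195, 0.562], [-0.574, 0.001, -0.819]]
wrist_force: [-1.5, -1.0, -0.5]
width: 0.41
```

```bash
python3 -c "
from look import *
pr()"
```

```text
t 5.55 tcp [518.3   4.7 101. ] S [  8.7 -49.  101. ] F_S [-0.7  1.7 -0.5] w 35.7 q [ -4.  28.  -6. -36. -71.  31.]
```

>>> move_arm([
  {"fingers":0.02,"tx":0,"ty":0,"tz":-0.004,"wx":0,"wy":0,"wz":0},
  {"fingers":0.02,"tx":0,"ty":0,"tz":-0.004,"wx":0,"wy":0,"wz":0},
  {"fingers":0.02,"tx":0,"ty":0,"tz":-0.003,"wx":0,"wy":0,"wz":0},
  {"fingers":0.02,"tx":0,"ty":0,"tz":-0.002,"wx":0,"wy":0,"wz":0},
  {"fingers":0.02,"tx":0,"ty":0,"tz":0,"wx":0,"wy":0,"wz":0},
  {"fingers":0.02,"tx":0,"ty":0,"tz":0,"wx":0,"wy":0,"wz":0},
])

```text
t: 6.05
tcp_pos: [519.4, -1.8, 110.5]
orientation: [[0.158, -0.981, -0.113], [-0.803, -0.194, 0.564], [-0.575, 0.002, -0.818]]
wrist_force: [-0.3, 5.7, -11.1]
width: 0.411
```

```bash
python3 -c "
from look import *
from rig import status
pr(); s=status.observe(); print('axial F along n',nk@s['wrist_force'])"
```

```text
t 6.05 tcp [519.4  -1.8 110.5] S [  2.1 -48.9 110.5] F_S [  5.6  -0.8 -11.1] w 35.7 q [ -5.  27.  -5. -35. -73.  31.]
axial F along n -12.294077713156918
```

The knob pulled 11.6 mm at 12.3 N, so the pin is clear. I'll slide the fence 20 mm outwards (station −y).

>>> move_arm([
  {"fingers":0.02,"tx":0,"ty":-0.003,"tz":0,"wx":0,"wy":0,"wz":0},
  {"fingers":0.02,"tx":0,"ty":-0.004,"tz":0,"wx":0,"wy":0,"wz":0},
  {"fingers":0.02,"tx":0,"ty":-0.004,"tz":0,"wx":0,"wy":0,"wz":0},
  {"fingers":0.02,"tx":0,"ty":-0.004,"tz":0,"wx":0,"wy":0,"wz":0},
  {"fingers":0.02,"tx":0,"ty":-0.004,"tz":0,"wx":0,"wy":0,"wz":0},
  {"fingers":0.02,"tx":0,"ty":-0.001,"tz":0,"wx":0,"wy":0,"wz":0},
  {"fingers":0.02,"tx":0,"ty":0,"tz":0,"wx":0,"wy":0,"wz":0},
])

```text
t: 6.63
tcp_pos: [537.2, 2.2, 109.9]
orientation: [[0.157, -0.981, -0.118], [-0.802, -0.196, 0.564], [-0.576, 0.006, -0.817]]
wrist_force: [-4.1, 4.8, -12.3]
width: 0.409
```

Run:
```python
from look import *
pr(); capture("wrist","wrist4")
```

```text
t 6.63 tcp [537.2   2.2 109.9] S [  2.6 -67.1 109.9] F_S [  5.5   3.1 -12.3] w 35.6 q [ -4.  29.  -2. -35. -73.  30.]
```

View pics/wrist4.png

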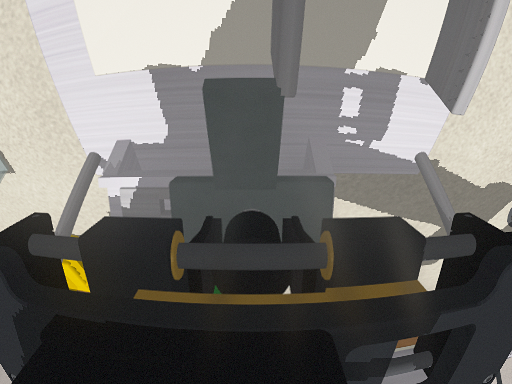

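The carriage moved with the knob, to y −67, about 18 mm of travel. I'll lower the pin onto the bar's face and open the fingers just clear of the collar.

>>> move_arm([
  {"fingers":0.02,"tx":0,"ty":0,"tz":0.002,"wx":0,"wy":0,"wz":0},
  {"fingers":0.02,"tx":0,"ty":0,"tz":0.0015,"wx":0,"wy":0,"wz":0},
  {"fingers":0.045,"tx":0,"ty":0,"tz":0,"wx":0,"wy":0,"wz":0},
  {"fingers":0.045,"tx":0,"ty":0,"tz":0,"wx":0,"wy":0,"wz":0},
  {"fingers":0.045,"tx":0,"ty":0,"tz":0,"wx":0,"wy":0,"wz":0},
  {"fingers":0.045,"tx":0,"ty":0,"tz":0,"wx":0,"wy":0,"wz":0},
])

```text
t: 7.18
tcp_pos: [540.6, 2.7, 110.0]
orientation: [[0.162, -0.981, -0.109], [-0.804, -0.195, 0.562], [-0.572, -0.003, -0.82]]
wrist_force: [-0.7, -0.1, -0.3]
width: 0.508
```

Run:
```python
from look import *
pr()
```

```text
t 7.18 tcp [540.6   2.7 110. ] S [  2.4 -70.5 110. ] F_S [ 0.   0.7 -0.3] w 44.2 q [ -4.  28.  -2. -35. -73.  30.]
```

>>> move_arm([
  {"fingers":0.045,"tx":0,"ty":-0.002,"tz":0,"wx":0,"wy":0,"wz":0},
  {"fingers":0.045,"tx":0,"ty":-0.002,"tz":0,"wx":0,"wy":0,"wz":0},
  {"fingers":0.045,"tx":0,"ty":-0.002,"tz":0,"wx":0,"wy":0,"wz":0},
  {"fingers":0.045,"tx":0,"ty":-0.002,"tz":0,"wx":0,"wy":0,"wz":0},
  {"fingers":0.045,"tx":0,"ty":-0.002,"tz":0,"wx":0,"wy":0,"wz":0},
])

```text
t: 7.6
tcp_pos: [543.1, 3.7, 109.4]
orientation: [[0.158, -0.979, -0.126], [-0.802, -0.201, 0.562], [-0.576, 0.012, -0.818]]
wrist_force: [-14.9, -6.0, 6.9]
width: 0.519
```

Run:
```python
from look import *
pr()
```

```text
t 7.6 tcp [543.1   3.7 109.4] S [  2.9 -73.2 109.4] F_S [-3.  15.8  6.9] w 45.2 q [ -4.  29.  -1. -35. -74.  30.]
```

>>> move_arm([
  {"fingers":0.045,"tx":0,"ty":-0.0015,"tz":0,"wx":0,"wy":0,"wz":0},
  {"fingers":0.045,"tx":0,"ty":-0.0015,"tz":0,"wx":0,"wy":0,"wz":0},
  {"fingers":0.045,"tx":0,"ty":0,"tz":0,"wx":0,"wy":0,"wz":0},
])

```text
t: 7.85
tcp_pos: [546.8, 4.4, 109.4]
orientation: [[0.158, -0.98, -0.124], [-0.803, -0.2, 0.562], [-0.575, 0.011, -0.818]]
wrist_force: [-12.1, -5.2, 5.4]
width: 0.518
```

Run:
```python
from look import *
pr(); capture("wrist","wrist5"); capture("top","top5"); pr()
a=cv2.imread("pics/top5.png")[150:250,230:370]; b=cv2.imread("pics/wrist5.png")
cv2.imwrite("pics/t5c.png",cv2.resize(a,None,fx=5,fy=5,interpolation=cv2.INTER_CUBIC))
```

```text
t 7.85 tcp [546.8   4.4 109.4] S [  2.8 -77.  109.4] F_S [-2.7 12.8  5.4] w 45.0 q [ -4.  29.  -1. -35. -74.  29.]
t 7.95 tcp [547.3   4.5 109.5] S [  2.8 -77.4 109.5] F_S [-2.6 12.1  5.5] w 45.0 q [ -4.  29.  -1. -35. -74.  29.]
```

View pics/wrist5.png

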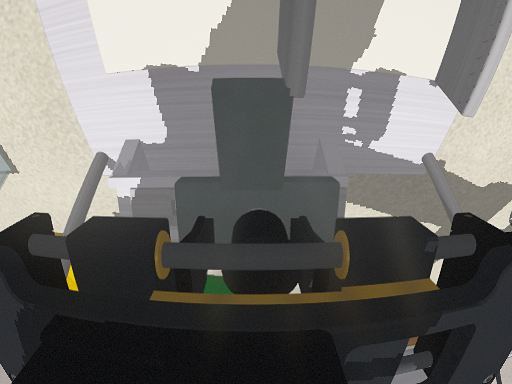

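View pics/t5c.png

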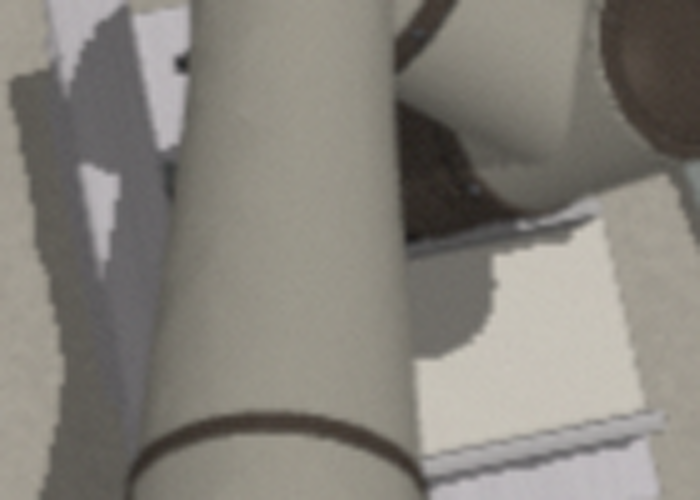

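The knob (at 262,235) is against the right-hand finger and the fence is creeping along at about 12 N. I'll continue slowly.

>>> move_arm([
  {"fingers":0.045,"tx":0,"ty":-0.0015,"tz":0,"wx":0,"wy":0,"wz":0},
  {"fingers":0.045,"tx":0,"ty":-0.0015,"tz":0,"wx":0,"wy":0,"wz":0},
  {"fingers":0.045,"tx":0,"ty":-0.0015,"tz":0,"wx":0,"wy":0,"wz":0},
  {"fingers":0.045,"tx":0,"ty":0,"tz":0,"wx":0,"wy":0,"wz":0},
])

```text
t: 8.28
tcp_pos: [554.5, 6.1, 108.9]
orientation: [[0.159, -0.98, -0.116], [-0.803, -0.197, 0.562], [-0.574, 0.004, -0.819]]
wrist_force: [-4.4, -1.3, 1.0]
width: 0.521
```

Run:
```python
from look import *
pr()
```

```text
t 8.28 tcp [554.5   6.1 108.9] S [  3.  -84.8 108.9] F_S [-0.4  4.5  1. ] w 45.3 q [ -3.  30.  -0. -35. -74.  29.]
```

>>> move_arm([
  {"fingers":0.045,"tx":0,"ty":-0.0015,"tz":0,"wx":0,"wy":0,"wz":0},
  {"fingers":0.045,"tx":0,"ty":-0.0015,"tz":0,"wx":0,"wy":0,"wz":0},
  {"fingers":0.045,"tx":0,"ty":0,"tz":0,"wx":0,"wy":0,"wz":0},
])

```text
t: 8.53
tcp_pos: [559.4, 7.1, 109.0]
orientation: [[0.16, -0.981, -0.112], [-0.803, -0.196, 0.562], [-0.573, 0.0, -0.819]]
wrist_force: [-3.6, -1.3, 0.3]
width: 0.519
```

Run:
```python
from look import *
pr()
```

```text
t 8.53 tcp [559.4   7.1 109. ] S [  3.1 -89.9 109. ] F_S [-0.6  3.8  0.3] w 45.2 q [ -3.  30.   0. -35. -74.  29.]
```

>>> move_arm([
  {"fingers":0.045,"tx":0,"ty":-0.0015,"tz":0,"wx":0,"wy":0,"wz":0},
  {"fingers":0.045,"tx":0,"ty":-0.0015,"tz":0,"wx":0,"wy":0,"wz":0},
  {"fingers":0.045,"tx":0,"ty":0,"tz":0,"wx":0,"wy":0,"wz":0},
])

```text
t: 8.78
tcp_pos: [562.3, 7.8, 108.9]
orientation: [[0.16, -0.981, -0.112], [-0.803, -0.196, 0.562], [-0.573, 0.0, -0.819]]
wrist_force: [-3.1, -2.0, 2.0]
width: 0.517
```

Run:
```python
from look import *
pr()
```

```text
t 8.78 tcp [562.3   7.8 108.9] S [  3.1 -92.9 108.9] F_S [-1.3  3.5  2. ] w 45.0 q [ -3.  30.   1. -35. -74.  29.]
```

Run:
```python
from look import *
capture("wrist","wrist6"); pr()
```

```text
t 8.83 tcp [562.3   7.8 108.9] S [  3.1 -92.9 108.9] F_S [-1.6  3.7  1.1] w 45.0 q [ -3.  30.   1. -35. -74.  29.]
```

View pics/wrist6.png

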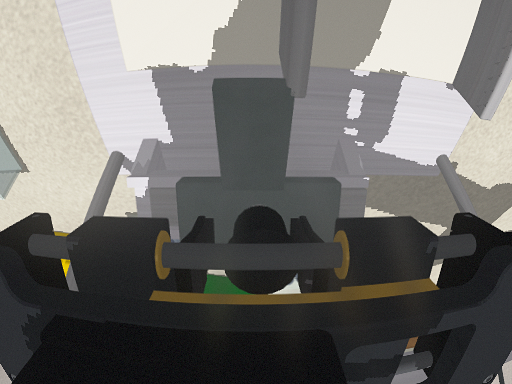

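>>> move_arm([
  {"fingers":0.045,"tx":0,"ty":-0.001,"tz":0,"wx":0,"wy":0,"wz":0},
  {"fingers":0.045,"tx":0,"ty":-0.001,"tz":0,"wx":0,"wy":0,"wz":0},
  {"fingers":0.045,"tx":0,"ty":0,"tz":0,"wx":0,"wy":0,"wz":0},
])

```text
t: 9.08
tcp_pos: [562.6, 7.9, 108.8]
orientation: [[0.159, -0.98, -0.116], [-0.803, -0.197, 0.562], [-0.574, 0.004, -0.819]]
wrist_force: [-6.3, -3.2, 2.5]
width: 0.517
```

Run:
```python
from look import *
pr()
```

```text
t 9.08 tcp [562.6   7.9 108.8] S [  3.2 -93.2 108.8] F_S [-1.9  6.8  2.5] w 45.0 q [ -3.  30.   1. -35. -74.  29.]
```

>>> move_arm([
  {"fingers":0.045,"tx":0,"ty":-0.001,"tz":0,"wx":0,"wy":0,"wz":0},
  {"fingers":0.045,"tx":0,"ty":-0.001,"tz":0,"wx":0,"wy":0,"wz":0},
  {"fingers":0.045,"tx":0,"ty":0,"tz":0,"wx":0,"wy":0,"wz":0},
])

```text
t: 9.33
tcp_pos: [562.8, 8.0, 108.7]
orientation: [[0.158, -0.98, -0.12], [-0.803, -0.198, 0.562], [-0.575, 0.007, -0.818]]
wrist_force: [-9.9, -4.8, 3.6]
width: 0.519
```

Run:
```python
from look import *
pr(); capture("wrist","wrist7"); pr()
```

```text
t 9.33 tcp [562.8   8.  108.7] S [  3.2 -93.4 108.7] F_S [-2.7 10.6  3.6] w 45.1 q [ -3.  30.   1. -35. -74.  29.]
t 9.38 tcp [562.8   8.  108.7] S [  3.2 -93.4 108.7] F_S [-2.3 11.   3.3] w 45.0 q [ -3.  30.   1. -35. -74.  29.]
```

View pics/wrist7.png

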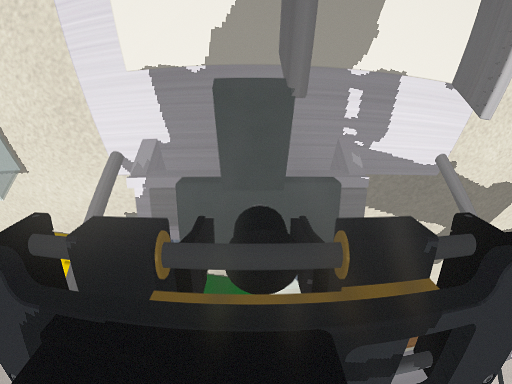

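Run:
```python
from h import *
ns=np.array([-np.sin(th),0,np.cos(th)]); e1=np.array([np.cos(th),0,np.sin(th)])
def proj(Pw,c):
    q=np.asarray(Pw)@c["R"].T+c["t"]
    return cv2.fisheye.projectPoints(q.reshape(-1,1,3),np.zeros(3),np.zeros(3),c["intrinsics"],np.zeros(4))[0].reshape(-1,2)
for nm,y in [("wrist3",-49),("wrist4",-67),("wrist5",-72),("wrist6",-87.9),("wrist7",-88.4)]:
    c=np.load(nm+".npz")
    out=[]
    for pull in (0,9,12):
        P=e1*45.8+ns*(124.6+pull)+np.array([0,y,0]); P2=e1*45.8+ns*(121.6+pull)+np.array([0,y,0])
        out.append((pull,proj([toW(P)],c)[0].round(1).tolist()))
    p=c["p"].max(-1); col=p[180:260,int(out[1][1][0])]; 
    dark=np.where(col<45)[0]
    print(nm,out,"first dark row",180+dark[0] if len(dark) else None)
ims=[cv2.imread(f"pics/{n}.png")[165:305,150:360] for n in ("wrist5","wrist6","wrist7")]
cv2.imwrite("pics/cmp.png",cv2.resize(np.hstack(ims),None,fx=1.25,fy=1.25))
d=[np.load(n+".npz")["d"][225,262] for n in ("wrist3","wrist4","wrist5","wrist6","wrist7")]; print(d)
```

```text
wrist3 [(0, [255.2, 238.5]), (9, [255.4, 247.9]), (12, [255.5, 251.3])] first dark row 212
wrist4 [(0, [254.7, 228.7]), (9, [255.0, 236.8]), (12, [255.2, 239.7])] first dark row 212
wrist5 [(0, [266.1, 229.2]), (9, [267.3, 237.3]), (12, [267.7, 240.3])] first dark row 211
wrist6 [(0, [265.3, 229.7]), (9, [266.2, 237.9]), (12, [266.5, 240.8])] first dark row 207
wrist7 [(0, [265.9, 230.0]), (9, [267.0, 238.2]), (12, [267.4, 241.2])] first dark row 207
[np.float32(150.60779), np.float32(148.94179), np.float32(147.76526), np.float32(140.24135), np.float32(138.63942)]
```

View pics/cmp.png

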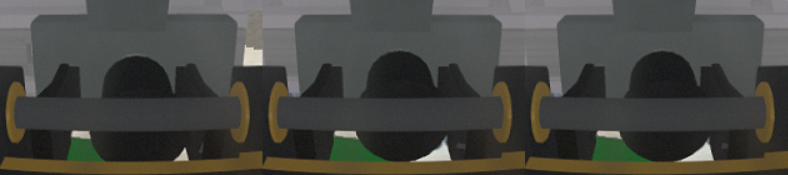

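Run:
```python
from h import *
ns=np.array([-np.sin(th),0,np.cos(th)]); e1=np.array([np.cos(th),0,np.sin(th)])
for nm in ("wrist3","wrist4","wrist5","wrist6","wrist7"):
    c=np.load(nm+".npz"); d=c["d"]
    uu=[(258 if nm!="wrist3" and nm!="wrist4" else 252,v) for v in list(range(196,244,4))+[272,276,280,284,288,292]]
    o,r=rays(uu,c); P=toS(o+r*np.array([d[v,u] for u,v in uu])[:,None])
    print(nm,[(v,round(float(a),1),round(float(b),1)) for (u,v),a,b in zip(uu,P@e1,P@ns)])
    cv2.imwrite(f"pics/z_{nm}.png",cv2.resize(c["p"][195:300,200:310],None,fx=3.6,fy=3.6,interpolation=cv2.INTER_CUBIC))
g=[np.clip(cv2.imread(f"pics/z_{n}.png").astype(int)*3,0,255).astype(np.uint8) for n in ("wrist5","wrist7")]
cv2.imwrite("pics/zz.png",np.hstack(g))
```

```text
wrist3 [(196, 45.5, 61.9), (200, 48.2, 61.5), (204, 50.7, 61.8), (208, 53.5, 61.4), (212, 48.3, 83.7), (216, 48.8, 88.8), (220, 48.9, 94.7), (224, 49.0, 100.0), (228, 49.2, 104.7), (232, 46.1, 116.9), (236, 46.4, 120.7), (240, 47.9, 121.6), (272, 62.3, 124.8), (276, 64.1, 125.2), (280, 66.1, 125.4), (284, 67.9, 126.0), (288, 70.5, 125.4), (292, 72.9, 125.2)]
wrist4 [(196, 49.0, 61.4), (200, 51.7, 61.7), (204, 54.3, 62.1), (208, 57.5, 60.9), (212, 49.2, 92.2), (216, 49.2, 98.8), (220, 48.9, 105.5), (224, 49.1, 110.8), (228, 49.1, 116.0), (232, 45.9, 128.2), (236, 46.2, 131.8), (240, 47.4, 133.5), (272, -6.9, 249.9), (276, 64.6, 135.2), (280, 66.8, 135.2), (284, 68.7, 135.6), (288, 71.2, 135.1), (292, 73.9, 134.6)]
wrist5 [(196, 48.3, 63.0), (200, 51.6, 61.0), (204, 54.4, 60.9), (208, 53.9, 70.9), (212, 48.6, 93.1), (216, 49.1, 98.2), (220, 48.7, 105.3), (224, 49.0, 110.2), (228, 49.7, 113.9), (232, 46.1, 127.1), (236, 46.8, 130.0), (240, 48.0, 131.6), (272, 63.7, 132.6), (276, 65.1, 133.7), (280, 68.1, 132.5), (284, 70.4, 132.3), (288, 72.0, 133.4), (292, 74.7, 132.8)]
wrist6 [(196, 48.3, 61.9), (200, 51.5, 60.3), (204, 53.7, 62.1), (208, 49.2, 83.9), (212, 48.8, 92.0), (216, 48.6, 98.9), (220, 49.0, 104.0), (224, 45.9, 117.3), (228, 45.9, 122.4), (232, 47.9, 122.4), (236, 49.9, 122.4), (240, 51.4, 123.6), (272, 67.5, 125.7), (276, 70.8, 124.0), (280, 72.4, 125.2), (284, 74.8, 125.1), (288, 78.1, 123.8), (292, 81.2, 123.0)]
wrist7 [(196, 48.3, 61.8), (200, 51.1, 61.7), (204, 54.0, 61.2), (208, 48.8, 84.6), (212, 49.6, 89.4), (216, 49.1, 97.4), (220, 49.2, 103.2), (224, 46.5, 115.5), (228, 46.5, 120.6), (232, 47.8, 122.3), (236, 49.3, 123.4), (240, 51.4, 123.4), (272, 67.5, 125.4), (276, 70.2, 124.7), (280, 72.7, 124.5), (284, 75.5, 123.7), (288, 77.3, 124.7), (292, 80.8, 123.2)]
```

View pics/zz.png

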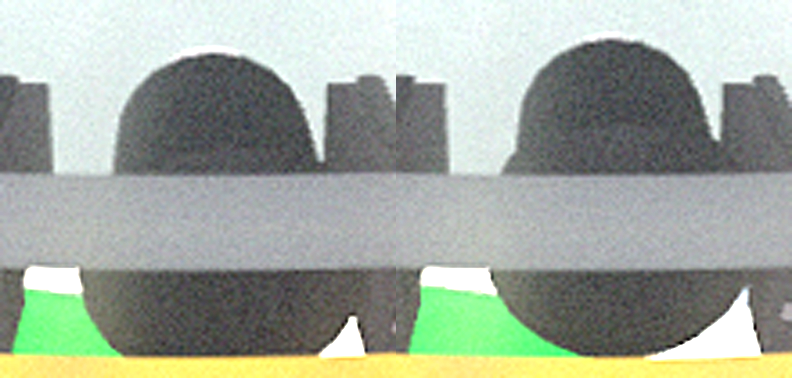

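The depth on the knob's face shows 125.2 at home, 132.9 riding on the bar, and 124.6 now. So the plunger has dropped fully home at a travel of about 39 mm, and the fence has stopped dead. I'll ease off the side push, open, and retract along the axis.

>>> move_arm([
  {"fingers":0.045,"tx":0,"ty":0.004,"tz":0,"wx":0,"wy":0,"wz":0},
  {"fingers":0.06,"tx":0,"ty":0.004,"tz":0,"wx":0,"wy":0,"wz":0},
  {"fingers":0.087,"tx":0,"ty":0,"tz":0,"wx":0,"wy":0,"wz":0},
  {"fingers":0.087,"tx":0,"ty":0,"tz":0,"wx":0,"wy":0,"wz":0},
  {"fingers":0.087,"tx":0,"ty":0,"tz":0,"wx":0,"wy":0,"wz":0},
  {"fingers":0.087,"tx":0,"ty":0,"tz":-0.01,"wx":0,"wy":0,"wz":0},
  {"fingers":0.087,"tx":0,"ty":0,"tz":-0.03,"wx":0,"wy":0,"wz":0},
  {"fingers":0.087,"tx":0,"ty":0,"tz":-0.035,"wx":0,"wy":0,"wz":0},
  {"fingers":0.087,"tx":0,"ty":0,"tz":-0.035,"wx":0,"wy":0,"wz":0},
  {"fingers":0.087,"tx":0,"ty":0,"tz":0,"wx":0,"wy":0,"wz":0},
])

```text
t: 10.22
tcp_pos: [574.5, -59.3, 205.3]
orientation: [[0.166, -0.981, -0.1], [-0.807, -0.193, 0.558], [-0.567, -0.012, -0.824]]
wrist_force: [1.6, -0.5, 0.1]
width: 0.988
```

Run:
```python
from look import *
pr(); c0=capture("wrist","wrist8"); p,R=pr()
ns=np.array([-np.sin(th),0,np.cos(th)]); e1=np.array([np.cos(th),0,np.sin(th)])
c=np.load("wrist8.npz"); d=c["d"]; v,u=np.mgrid[0:384,0:512]
o,r=rays(np.c_[u.ravel(),v.ravel()],c); P=toS(o+r*d.ravel()[:,None])
n=P@ns; e=P@e1; y=P[:,1]
m=(abs(n-126)<5)&(e>40)&(e<90)&(y<-60)&(y>-115)&(c["p"].max(-1).ravel()<60)
print(m.sum(),"face n",np.median(n[m]),"y",np.percentile(y[m],[1,50,99]),"e1",np.percentile(e[m],[1,50,99]))
t=Rd=np.stack([-ex,ey,-ez],1)
bp=np.array([489.9,182.5,59]); a2=np.radians(12.0); by=np.array([-np.cos(a2),-np.sin(a2),0]); bx=np.array([by[1],-by[0],0]); Rb=np.stack([-bx,by,-ez],1)
print("up to z330 dz",330-p[2], delta(p,R,p,Rb)[1]); print("then",Rb.T@(bp-p))
```

```text
t 10.22 tcp [574.5 -59.3 205.3] S [-65.1 -91.7 205.3] F_S [-0.8 -1.5  0.1] w 85.9 q [ -9.  27.  10. -32. -86.  26.]
t 10.27 tcp [573.2 -57.2 202.8] S [-62.7 -90.8 202.8] F_S [ 0.4 -0.2 -1.2] w 86.3 q [ -9.  27.   9. -33. -86.  26.]
1378 face n 123.87769702979126 y [-106.27886473  -89.19373809  -72.04708718] e1 [46.64229106 63.29343928 81.32774309]
up to z330 dz 127.21894783724187 [-0.73058801 34.74018992 -0.70182647]
then [-251.78752641   31.65292817  143.78105216]
```

View pics/wrist8.png

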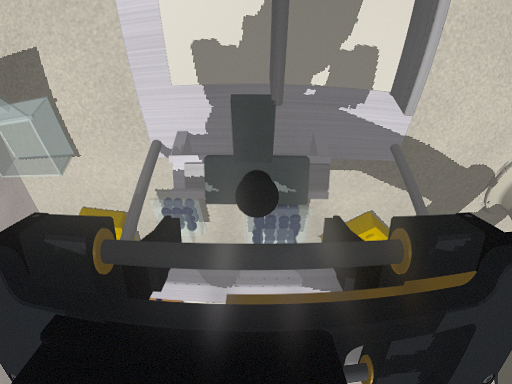

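The plunger is still home: face n is 123.9 and knob y is −89.2, so travel is about 40 mm. In the image the knob is at (257,193). Next is the punnet: up, untilt, and over.

>>> move_arm([
  {"fingers":0.087,"tx":-0.0183,"ty":0,"tz":-0.0263,"wx":0,"wy":0,"wz":0},
  {"fingers":0.087,"tx":-0.0183,"ty":0,"tz":-0.0263,"wx":0,"wy":0,"wz":0},
  {"fingers":0.087,"tx":-0.0183,"ty":0,"tz":-0.0263,"wx":0,"wy":0,"wz":0},
  {"fingers":0.087,"tx":-0.0183,"ty":0,"tz":-0.0263,"wx":0,"wy":0,"wz":0},
  {"fingers":0.087,"tx":0,"ty":0,"tz":0,"wx":0,"wy":7,"wz":0},
  {"fingers":0.087,"tx":0,"ty":0,"tz":0,"wx":0,"wy":7,"wz":0},
  {"fingers":0.087,"tx":0,"ty":0,"tz":0,"wx":0,"wy":7,"wz":0},
  {"fingers":0.087,"tx":0,"ty":0,"tz":0,"wx":0,"wy":7,"wz":0},
  {"fingers":0.087,"tx":0,"ty":0,"tz":0,"wx":0,"wy":7,"wz":0},
  {"fingers":0.087,"tx":0,"ty":0,"tz":0,"wx":0,"wy":0,"wz":-0.7},
])

```text
t: 11.1
tcp_pos: [569.0, -51.9, 326.2]
orientation: [[0.214, -0.977, -0.002], [-0.977, -0.214, -0.004], [0.004, 0.002, -1.0]]
wrist_force: [-1.0, 0.1, -0.9]
width: 1.0
```

>>> move_arm([
  {"fingers":0.087,"tx":-0.036,"ty":0.0045,"tz":0,"wx":0,"wy":0,"wz":0},
  {"fingers":0.087,"tx":-0.036,"ty":0.0045,"tz":0,"wx":0,"wy":0,"wz":0},
  {"fingers":0.087,"tx":-0.036,"ty":0.0045,"tz":0,"wx":0,"wy":0,"wz":0},
  {"fingers":0.087,"tx":-0.036,"ty":0.0045,"tz":0,"wx":0,"wy":0,"wz":0},
  {"fingers":0.087,"tx":-0.036,"ty":0.0045,"tz":0,"wx":0,"wy":0,"wz":0},
  {"fingers":0.087,"tx":-0.036,"ty":0.0045,"tz":0,"wx":0,"wy":0,"wz":0},
  {"fingers":0.087,"tx":-0.036,"ty":0.0045,"tz":0,"wx":0,"wy":0,"wz":0},
  {"fingers":0.087,"tx":0,"ty":0,"tz":0,"wx":0,"wy":0,"wz":0},
  {"fingers":0.087,"tx":0,"ty":0,"tz":0,"wx":0,"wy":0,"wz":0},
])

```text
t: 11.85
tcp_pos: [487.0, 186.6, 326.5]
orientation: [[0.21, -0.978, -0.002], [-0.978, -0.21, 0.001], [-0.001, 0.001, -1.0]]
wrist_force: [0.3, 0.4, -0.2]
width: 1.001
```

```bash
cat >> h.py <<'E'
a2=np.radians(12.0); by=np.array([-np.cos(a2),-np.sin(a2),0]); bx=np.array([by[1],-by[0],0]); Rb=np.stack([-bx,by,-ez],1)
Rd=np.stack([-ex,ey,-ez],1)
def wristcloud(tag):
    c=np.load(tag+".npz"); v,u=np.mgrid[0:384,0:512]
    o,r=rays(np.c_[u.ravel(),v.ravel()],c); return (o+r*c["d"].ravel()[:,None]).reshape(384,512,3)
E
python3 - <<'E'
from look import *
p,R=pr(); capture("wrist","wrist9"); capture("top","top9"); capture("scene","scene9"); p,R=pr()
print(delta(p,R,[489.9,182.5,59],Rb))
Wd=wristcloud("wrist9"); Z=Wd[...,2]
near=np.hypot(Wd[...,0]-490,Wd[...,1]-182.5)<90
for nm,lo,hi in [("boss",68,90),("lid",45,90)]:
    m=(near&(Z>lo)&(Z<hi)).astype(np.uint8); n,l,st,ce=cv2.connectedComponentsWithStats(m); k=1+np.argmax(st[1:,4])
    r=cv2.minAreaRect(Wd[l==k][:,:2].astype(np.float32)); print(nm,st[k],r,np.median(Z[l==k]))
E
```

```text
t 11.85 tcp [487.  186.6 326.5] S [193.2 -53.8 326.5] F_S [ 0.3 -0.4 -0.2] w 87.1 q [ 39.   9.  -3.  -0. -78. -27.]
t 12.0 tcp [487.9 184.2 326.8] S [190.7 -54.3 326.8] F_S [-0.4 -0.2 -0.2] w 86.8 q [ 39.   9.  -3.  -0. -78. -27.]
(array([  2.18442291,  -1.78111946, 267.79654142]), array([ 0.04078952,  0.01463154, -0.1099091 ]))
boss [ 232  137   37   45 1592] ((490.9949645996094, 183.77435302734375), (50.304527282714844, 63.22116470336914), 12.153834342956543) 77.827695210894
lid [ 218  120   66   73 4647] ((490.69964599609375, 184.06454467773438), (97.2564697265625, 110.0191421508789), 12.181488037109375) 54.391061681897895
```

View pics/wrist9.png

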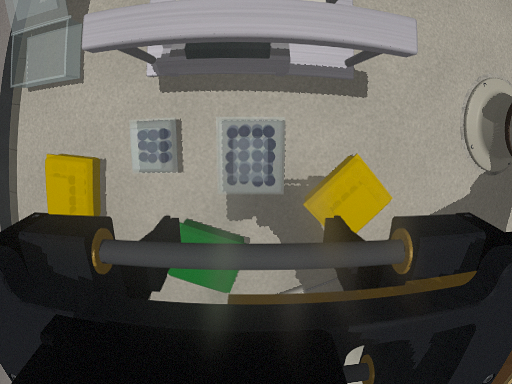

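View pics/scene9.png

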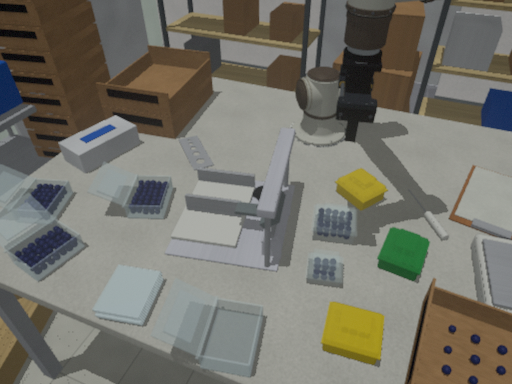

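View pics/top9.png

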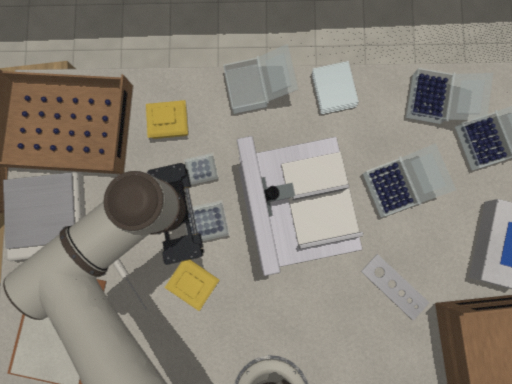

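The wrist view shows the large punnet's 5x4 berries at (251,157), with the small punnet at (155,146) and the look-alikes clear of it. The top view shows the fence now at about (315,190), moved outward. I'll descend and grip the boss.

>>> move_arm([
  {"fingers":0.087,"tx":0.0015,"ty":-0.002,"tz":0.035,"wx":0,"wy":0,"wz":0},
  {"fingers":0.087,"tx":0,"ty":0,"tz":0.035,"wx":0,"wy":0,"wz":0},
  {"fingers":0.087,"tx":0,"ty":0,"tz":0.035,"wx":0,"wy":0,"wz":0},
  {"fingers":0.087,"tx":0,"ty":0,"tz":0.035,"wx":0,"wy":0,"wz":0},
  {"fingers":0.087,"tx":0,"ty":0,"tz":0.035,"wx":0,"wy":0,"wz":0},
  {"fingers":0.087,"tx":0,"ty":0,"tz":0.035,"wx":0,"wy":0,"wz":0},
  {"fingers":0.087,"tx":0,"ty":0,"tz":0.03,"wx":0,"wy":0,"wz":0},
  {"fingers":0.087,"tx":0,"ty":0,"tz":0,"wx":0,"wy":0,"wz":0},
  {"fingers":0.087,"tx":0,"ty":0,"tz":0,"wx":0,"wy":0,"wz":0},
])

```text
t: 12.75
tcp_pos: [490.0, 182.3, 86.2]
orientation: [[0.205, -0.979, -0.003], [-0.979, -0.205, -0.002], [0.002, 0.003, -1.0]]
wrist_force: [0.5, 0.4, 0.8]
width: 1.0
```

Run:
```python
from look import *
p,R=pr(); print(delta(p,R,[490.5,183.3,59],Rb))
c=np.load("top9.npz"); W=world("top",c["d"],c); S=toS(W.reshape(-1,3)).reshape(384,512,3); Z=S[...,2]
ok=(S[...,0]>-235)&(S[...,0]<-60)
m=ok&(Z>66)&(Z<90)&(S[...,1]<0)&(S[...,1]>-120)&(S[...,0]<-110); q=S[m]
print("fence top y",np.percentile(q[:,1],[2,50,98]),"x",np.percentile(S[ok&(Z>66)&(Z<90)&(S[...,1]<0)][:,0],[1,99]),"z",np.median(q[:,2]))
m=ok&(Z>55)&(Z<75)&(S[...,1]>45)&(S[...,1]<90); q=S[m]; print("rail y",np.percentile(q[:,1],[2,50,98]),np.median(q[:,2]))
c0=np.load("top0_W.npy"); S0=toS(c0.reshape(-1,3)).reshape(384,512,3); m=(S0[...,0]>-235)&(S0[...,0]<-110)&(S0[...,2]>66)&(S0[...,2]<90)&(S0[...,1]<0)&(S0[...,1]>-120); print("fence0",np.percentile(S0[m][:,1],[2,50,98]))
```

```text
t 12.75 tcp [490.  182.3  86.2] S [188.4 -55.9  86.2] F_S [ 0.3 -0.6  0.8] w 87.0 q [ 38.  21. -24.   0. -46. -26.]
(array([-0.92528467, -0.77816071, 27.21580913]), array([ 0.1732677 , -0.10409226, -0.14406523]))
fence top y [-76.34494155 -71.10392627 -66.55485013] x [-221.39061483  -62.43979826] z 76.3166593067695
rail y [60.75508964 66.51242641 72.40972053] 64.42357939898923
fence0 [-37.02523251 -32.08135469 -27.28661972]
```

>>> move_arm([
  {"fingers":0.087,"tx":-0.0005,"ty":-0.0005,"tz":0.014,"wx":0,"wy":0,"wz":0},
  {"fingers":0.087,"tx":0,"ty":0,"tz":0.013,"wx":0,"wy":0,"wz":0},
  {"fingers":0.087,"tx":0,"ty":0,"tz":0,"wx":0,"wy":0,"wz":0},
  {"fingers":0.03,"tx":0,"ty":0,"tz":0,"wx":0,"wy":0,"wz":0},
  {"fingers":0.03,"tx":0,"ty":0,"tz":0,"wx":0,"wy":0,"wz":0},
  {"fingers":0.03,"tx":0,"ty":0,"tz":0,"wx":0,"wy":0,"wz":0},
  {"fingers":0.03,"tx":0,"ty":0,"tz":0,"wx":0,"wy":0,"wz":0},
  {"fingers":0.03,"tx":0,"ty":0,"tz":0,"wx":0,"wy":0,"wz":0},
  {"fingers":0.03,"tx":0,"ty":0,"tz":0,"wx":0,"wy":0,"wz":0},
  {"fingers":0.03,"tx":0,"ty":0,"tz":0,"wx":0,"wy":0,"wz":0},
], grip_force=25)

```text
t: 13.58
tcp_pos: [490.1, 184.3, 60.3]
orientation: [[0.207, -0.978, -0.001], [-0.978, -0.207, -0.0], [0.0, 0.001, -1.0]]
wrist_force: [-0.0, -0.0, 2.3]
width: 0.573
```

>>> move_arm([
  {"fingers":0.03,"tx":0,"ty":0,"tz":0,"wx":0,"wy":0,"wz":0},
  {"fingers":0.03,"tx":0,"ty":0,"tz":0,"wx":0,"wy":0,"wz":0},
  {"fingers":0.03,"tx":0,"ty":0,"tz":0,"wx":0,"wy":0,"wz":0},
])

```text
t: 13.83
tcp_pos: [490.0, 184.3, 60.2]
orientation: [[0.207, -0.978, -0.001], [-0.978, -0.207, -0.0], [0.0, 0.001, -1.0]]
wrist_force: [-3.4, -0.2, 4.5]
width: 0.571
```

Run:
```python
from look import *
p,R=pr(); print(delta(p,R,[490.5,183.3,59],Rb))
```

```text
t 13.83 tcp [490.  184.3  60.2] S [190.4 -56.4  60.2] F_S [0.5 3.4 4.5] w 49.7 q [ 38.  23. -26.  -0. -42. -26.]
(array([ 1.09701287, -0.24009228,  1.22047442]), array([ 0.04240074, -0.01651568, -0.04447467]))
```

>>> move_arm([
  {"fingers":0.03,"tx":0,"ty":0,"tz":-0.008,"wx":0,"wy":0,"wz":0},
  {"fingers":0.03,"tx":0,"ty":0,"tz":-0.015,"wx":0,"wy":0,"wz":0},
  {"fingers":0.03,"tx":0,"ty":0,"tz":-0.025,"wx":0,"wy":0,"wz":0},
  {"fingers":0.03,"tx":0,"ty":0,"tz":-0.03,"wx":0,"wy":0,"wz":0},
  {"fingers":0.03,"tx":0,"ty":0,"tz":-0.03,"wx":0,"wy":0,"wz":0},
  {"fingers":0.03,"tx":0,"ty":0,"tz":-0.03,"wx":0,"wy":0,"wz":0},
  {"fingers":0.03,"tx":0,"ty":0,"tz":-0.03,"wx":0,"wy":0,"wz":0},
  {"fingers":0.03,"tx":0,"ty":0,"tz":-0.03,"wx":0,"wy":0,"wz":0},
  {"fingers":0.03,"tx":0,"ty":0,"tz":-0.03,"wx":0,"wy":0,"wz":0},
  {"fingers":0.03,"tx":0,"ty":0,"tz":-0.022,"wx":0,"wy":0,"wz":0},
])

```text
t: 14.67
tcp_pos: [490.8, 184.5, 312.7]
orientation: [[0.207, -0.978, 0.003], [-0.978, -0.207, 0.002], [-0.001, -0.003, -1.0]]
wrist_force: [0.9, -0.7, -2.6]
width: 0.569
```

Run:
```python
from look import *
p,R=pr(); capture("wrist","wrist10"); capture("scene","scene10"); p,R=pr()
tp=toW([-150,-3.1,0]); tp[2]=p[2]
print(delta(p,R,tp,Rd), "in Rd:",Rd.T@(tp-p))
Wd=wristcloud("wrist10"); Z=Wd[...,2]
near=(np.hypot(Wd[...,0]-p[0],Wd[...,1]-p[1])<90)&(Z>200)&(Z<330)
print(near.sum())
```

```text
t 14.67 tcp [490.8 184.5 312.7] S [190.4 -57.1 312.7] F_S [-0.9 -0.7 -2.6] w 49.5 q [ 38.   9.  -5.   0. -76. -26.]
t 14.77 tcp [492.2 185.3 314.4] S [190.9 -58.7 314.4] F_S [ 0.4 -0.6 -2.1] w 50.0 q [ 38.   9.  -5.   0. -76. -26.]
(array([340.18170459,  59.82931293,  -1.56451189]), array([-0.51730278,  0.17556463,  0.7161779 ])) in Rd: [340.90540275  55.57960866   0.        ]
14762
```

View pics/wrist10.png

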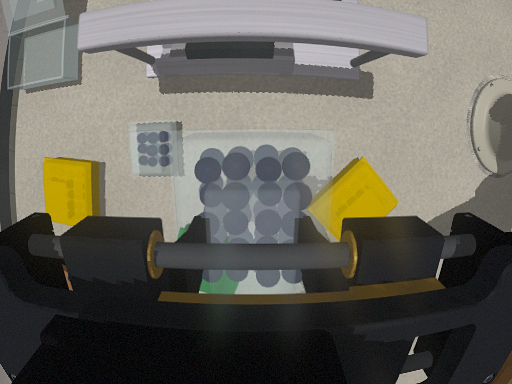

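View pics/scene10.png

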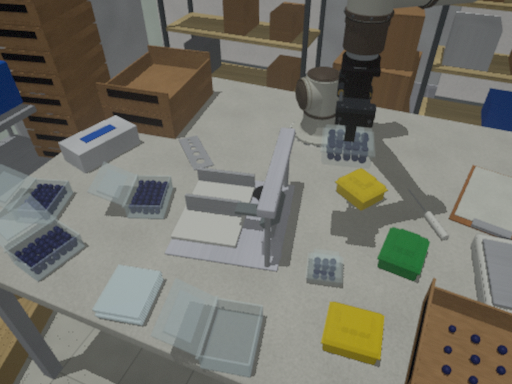

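The punnet hangs level in the grip, at (255,215) in the wrist view and (348,147) in the scene view, with its underside at about z 254, above the 211 light bar. I'll carry it over.

>>> move_arm([
  {"fingers":0.03,"tx":0.015,"ty":0.0025,"tz":0,"wx":0,"wy":0,"wz":0.7},
  {"fingers":0.03,"tx":0.03,"ty":0.005,"tz":0,"wx":0,"wy":0,"wz":0},
  {"fingers":0.03,"tx":0.037,"ty":0.006,"tz":0,"wx":0,"wy":0,"wz":0},
  {"fingers":0.03,"tx":0.037,"ty":0.006,"tz":0,"wx":0,"wy":0,"wz":0},
  {"fingers":0.03,"tx":0.037,"ty":0.006,"tz":0,"wx":0,"wy":0,"wz":0},
  {"fingers":0.03,"tx":0.037,"ty":0.006,"tz":0,"wx":0,"wy":0,"wz":0},
  {"fingers":0.03,"tx":0.037,"ty":0.006,"tz":0,"wx":0,"wy":0,"wz":0},
  {"fingers":0.03,"tx":0.037,"ty":0.006,"tz":0,"wx":0,"wy":0,"wz":0},
  {"fingers":0.03,"tx":0.037,"ty":0.006,"tz":0,"wx":0,"wy":0,"wz":0},
  {"fingers":0.03,"tx":0.025,"ty":0.004,"tz":0,"wx":0,"wy":0,"wz":0},
])

```text
t: 15.6
tcp_pos: [501.1, -151.2, 307.9]
orientation: [[0.193, -0.981, -0.003], [-0.981, -0.193, 0.0], [-0.001, 0.003, -1.0]]
wrist_force: [0.8, -0.0, -2.2]
width: 0.571
```

>>> move_arm([
  {"fingers":0.03,"tx":0.012,"ty":0.002,"tz":0,"wx":0,"wy":0,"wz":0},
  {"fingers":0.03,"tx":0,"ty":0,"tz":0,"wx":0,"wy":0,"wz":0},
  {"fingers":0.03,"tx":0,"ty":0,"tz":0,"wx":0,"wy":0,"wz":0},
  {"fingers":0.03,"tx":0,"ty":0,"tz":0,"wx":0,"wy":0,"wz":0},
])

```text
t: 15.93
tcp_pos: [502.4, -160.0, 309.1]
orientation: [[0.196, -0.981, -0.002], [-0.981, -0.196, 0.001], [-0.001, 0.001, -1.0]]
wrist_force: [0.1, -1.0, -2.3]
width: 0.572
```

Run:
```python
from look import *
p,R=pr(); print(delta(p,R,np.r_[toW([-150,-3.1,0])[:2],79],Rd))
capture("wrist","wrist11"); p,R=pr(); print(delta(p,R,np.r_[toW([-150,-3.1,0])[:2],79],Rd))
Wd=wristcloud("wrist11"); S=toS(Wd.reshape(-1,3)).reshape(384,512,3)
m=(abs(S[...,2]-(p[2]-4))<8)&(abs(S[...,0]+150)<70)&(abs(S[...,1])<70)
r=cv2.minAreaRect(S[m][:,:2].astype(np.float32)); print("lid(partial)",m.sum(),r,S[m].min(0),S[m].max(0))
```

```text
t 15.93 tcp [ 502.4 -160.   309.1] S [-149.7   -1.3  309.1] F_S [-1.   0.1 -2.3] w 49.7 q [ -0.  10.  -4.  -0. -76.  11.]
(array([  0.51538761,  -2.09455038, 230.07031126]), array([0.07682277, 0.05945174, 0.03304158]))
t 15.98 tcp [ 502.5 -159.8  309.4] S [-149.5   -1.5  309.4] F_S [-0.8  0.3 -1.9] w 49.5 q [ -0.  10.  -4.  -0. -76.  11.]
(array([  0.62535172,  -1.76451406, 230.44483864]), array([0.04280885, 0.04046438, 0.07594241]))
lid(partial) 9924 ((-154.38812255859375, -2.763153076171875), (103.50840759277344, 95.51663970947266), 0.06373905390501022) [-206.17455436  -50.56268112  297.44770497] [-102.67336407   44.99083683  313.44321409]
```

View pics/wrist11.png

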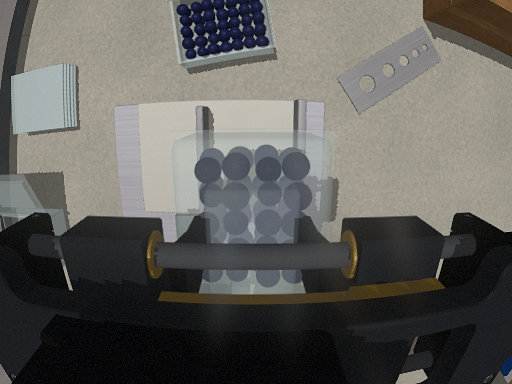

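The punnet is square over the lane, with the fence at (203,115) and the rail at (300,115) either side of it. I'll lower it part way.

>>> move_arm([
  {"fingers":0.03,"tx":0.0005,"ty":-0.0015,"tz":0.02,"wx":0,"wy":0,"wz":0},
  {"fingers":0.03,"tx":0,"ty":0,"tz":0.035,"wx":0,"wy":0,"wz":0},
  {"fingers":0.03,"tx":0,"ty":0,"tz":0.035,"wx":0,"wy":0,"wz":0},
  {"fingers":0.03,"tx":0,"ty":0,"tz":0.035,"wx":0,"wy":0,"wz":0},
  {"fingers":0.03,"tx":0,"ty":0,"tz":0.03,"wx":0,"wy":0,"wz":0},
  {"fingers":0.03,"tx":0,"ty":0,"tz":0.015,"wx":0,"wy":0,"wz":0},
  {"fingers":0.03,"tx":0,"ty":0,"tz":0,"wx":0,"wy":0,"wz":0},
  {"fingers":0.03,"tx":0,"ty":0,"tz":0,"wx":0,"wy":0,"wz":0},
])

```text
t: 16.65
tcp_pos: [504.5, -160.2, 139.9]
orientation: [[0.197, -0.98, -0.001], [-0.98, -0.197, -0.0], [0.0, 0.001, -1.0]]
wrist_force: [-0.5, -0.0, -2.3]
width: 0.575
```

Run:
```python
from look import *
p,R=pr(); print(delta(p,R,np.r_[toW([-150,-3.1,0])[:2],80.2],Rd))
capture("wrist","wrist12"); capture("scene","scene12"); p,R=pr(); print(delta(p,R,np.r_[toW([-150,-3.1,0])[:2],80.2],Rd))
cv2.imwrite("pics/s12c.png",cv2.resize(cv2.imread("pics/scene12.png")[130:270,150:320],None,fx=4,fy=4,interpolation=cv2.INTER_CUBIC))
```

```text
t 16.65 tcp [ 504.5 -160.2  139.9] S [-150.3   -3.3  139.9] F_S [ 0.1  0.5 -2.3] w 50.1 q [ -0.  17. -20.   0. -53.  11.]
(array([-0.36402617,  0.17066763, 59.7389412 ]), array([ 0.05958188, -0.01667127,  0.12263061]))
t 16.75 tcp [ 505.9 -160.6  141.9] S [-151.    -4.6  141.9] F_S [ 0.1 -0.1 -3. ] w 50.0 q [ -0.  17. -20.   0. -53.  11.]
(array([-1.06761444,  1.75377191, 61.65753858]), array([-0.2065249 , -0.07854308,  0.09724257]))
```

View pics/wrist12.png

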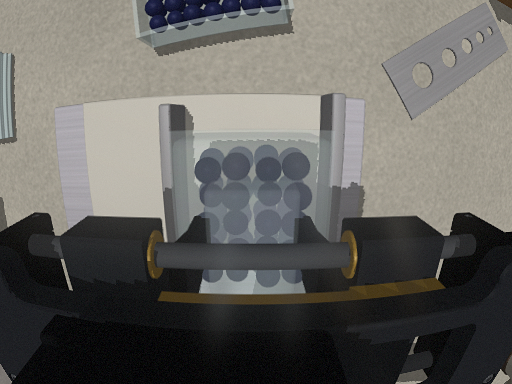

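View pics/s12c.png

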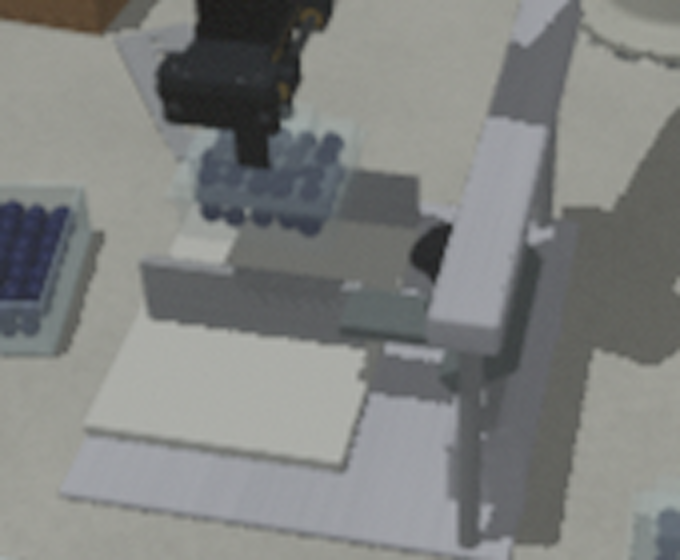

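The punnet is centred between the fence's inner edge (x≈186) and the rail (x≈320). I'll lower it to just above the deck, then slowly into contact.

>>> move_arm([
  {"fingers":0.03,"tx":0,"ty":0,"tz":0.015,"wx":0,"wy":0,"wz":0},
  {"fingers":0.03,"tx":0,"ty":0,"tz":0.015,"wx":0,"wy":0,"wz":0},
  {"fingers":0.03,"tx":0,"ty":0,"tz":0.015,"wx":0,"wy":0,"wz":0},
  {"fingers":0.03,"tx":0,"ty":0,"tz":0.008,"wx":0,"wy":0,"wz":0},
  {"fingers":0.03,"tx":0,"ty":0,"tz":0,"wx":0,"wy":0,"wz":0},
  {"fingers":0.03,"tx":0,"ty":0,"tz":0,"wx":0,"wy":0,"wz":0},
])

```text
t: 17.25
tcp_pos: [505.2, -161.1, 88.1]
orientation: [[0.196, -0.981, 0.002], [-0.981, -0.196, -0.0], [0.001, -0.002, -1.0]]
wrist_force: [0.5, -0.2, -2.6]
width: 0.573
```

Run:
```python
from look import *
pr()
```

```text
t 17.25 tcp [ 505.2 -161.1   88.1] S [-151.3   -3.8   88.1] F_S [-0.3 -0.5 -2.6] w 49.8 q [ -0.  21. -23.   0. -46.  11.]
```

>>> move_arm([
  {"fingers":0.03,"tx":0,"ty":0,"tz":0.003,"wx":0,"wy":0,"wz":0},
  {"fingers":0.03,"tx":0,"ty":0,"tz":0.002,"wx":0,"wy":0,"wz":0},
  {"fingers":0.03,"tx":0,"ty":0,"tz":0,"wx":0,"wy":0,"wz":0},
  {"fingers":0.03,"tx":0,"ty":0,"tz":0,"wx":0,"wy":0,"wz":0},
])

```text
t: 17.58
tcp_pos: [504.4, -161.1, 82.4]
orientation: [[0.195, -0.981, 0.001], [-0.981, -0.195, -0.0], [0.0, -0.001, -1.0]]
wrist_force: [0.2, 0.2, -1.7]
width: 0.572
```

Run:
```python
from look import *
pr()
```

```text
t 17.58 tcp [ 504.4 -161.1   82.4] S [-151.2   -3.1   82.4] F_S [ 0.2 -0.2 -1.7] w 49.7 q [ -0.  21. -24.   0. -45.  11.]
```

>>> move_arm([
  {"fingers":0.03,"tx":0,"ty":0,"tz":0.0015,"wx":0,"wy":0,"wz":0},
  {"fingers":0.03,"tx":0,"ty":0,"tz":0.001,"wx":0,"wy":0,"wz":0},
  {"fingers":0.03,"tx":0,"ty":0,"tz":0,"wx":0,"wy":0,"wz":0},
])

```text
t: 17.83
tcp_pos: [504.6, -161.1, 80.3]
orientation: [[0.195, -0.981, 0.001], [-0.981, -0.195, -0.0], [0.001, -0.001, -1.0]]
wrist_force: [-0.8, 0.1, 2.9]
width: 0.57
```

Run:
```python
from look import *
pr()
```

```text
t 17.83 tcp [ 504.6 -161.1   80.3] S [-151.2   -3.3   80.3] F_S [0.3 0.8 2.9] w 49.6 q [ -0.  22. -24.   0. -45.  11.]
```

>>> move_arm([
  {"fingers":0.03,"tx":0,"ty":0,"tz":0.001,"wx":0,"wy":0,"wz":0},
  {"fingers":0.03,"tx":0,"ty":0,"tz":0,"wx":0,"wy":0,"wz":0},
  {"fingers":0.03,"tx":0,"ty":0,"tz":0,"wx":0,"wy":0,"wz":0},
])

```text
t: 18.08
tcp_pos: [504.7, -161.1, 80.2]
orientation: [[0.196, -0.981, 0.001], [-0.981, -0.196, -0.001], [0.001, -0.001, -1.0]]
wrist_force: [-1.6, 1.3, 8.7]
width: 0.574
```

Run:
```python
from look import *
pr()
```

```text
t 18.08 tcp [ 504.7 -161.1   80.2] S [-151.2   -3.3   80.2] F_S [1.6 1.3 8.7] w 49.9 q [ -0.  22. -24.   0. -45.  11.]
```

The punnet is standing on the deck: TCP z stopped at 80.2 and the force changed from −2.4 to +8.7 N. I'll release it and retreat straight up.

>>> move_arm([
  {"fingers":0.056,"tx":0,"ty":0,"tz":0,"wx":0,"wy":0,"wz":0},
  {"fingers":0.07,"tx":0,"ty":0,"tz":0,"wx":0,"wy":0,"wz":0},
  {"fingers":0.08,"tx":0,"ty":0,"tz":0,"wx":0,"wy":0,"wz":0},
  {"fingers":0.08,"tx":0,"ty":0,"tz":0,"wx":0,"wy":0,"wz":0},
  {"fingers":0.08,"tx":0,"ty":0,"tz":0,"wx":0,"wy":0,"wz":0},
  {"fingers":0.08,"tx":0,"ty":0,"tz":0,"wx":0,"wy":0,"wz":0},
  {"fingers":0.08,"tx":0,"ty":0,"tz":-0.01,"wx":0,"wy":0,"wz":0},
  {"fingers":0.08,"tx":0,"ty":0,"tz":-0.02,"wx":0,"wy":0,"wz":0},
  {"fingers":0.08,"tx":0,"ty":0,"tz":-0.035,"wx":0,"wy":0,"wz":0},
  {"fingers":0.08,"tx":0,"ty":0,"tz":-0.035,"wx":0,"wy":0,"wz":0},
])

```text
t: 18.92
tcp_pos: [503.4, -161.1, 179.5]
orientation: [[0.195, -0.981, -0.003], [-0.981, -0.195, -0.0], [-0.0, 0.003, -1.0]]
wrist_force: [0.1, 0.5, -0.2]
width: 0.921
```

>>> move_arm([
  {"fingers":0.08,"tx":0,"ty":0,"tz":-0.035,"wx":0,"wy":0,"wz":0},
  {"fingers":0.08,"tx":0,"ty":0,"tz":-0.035,"wx":0,"wy":0,"wz":0},
  {"fingers":0.08,"tx":0,"ty":0,"tz":-0.035,"wx":0,"wy":0,"wz":0},
  {"fingers":0.08,"tx":0,"ty":0,"tz":-0.035,"wx":0,"wy":0,"wz":0},
  {"fingers":0.08,"tx":-0.036,"ty":0.0,"tz":0,"wx":0,"wy":0,"wz":0},
  {"fingers":0.08,"tx":-0.036,"ty":0.0,"tz":0,"wx":0,"wy":0,"wz":0},
  {"fingers":0.08,"tx":-0.036,"ty":0.0,"tz":0,"wx":0,"wy":0,"wz":0},
  {"fingers":0.08,"tx":-0.036,"ty":0.0,"tz":0,"wx":0,"wy":0,"wz":0},
  {"fingers":0.08,"tx":-0.036,"ty":0.0,"tz":0,"wx":0,"wy":0,"wz":0},
  {"fingers":0.08,"tx":-0.036,"ty":0.0,"tz":0,"wx":0,"wy":0,"wz":0},
])

```text
t: 19.75
tcp_pos: [461.2, 52.1, 319.5]
orientation: [[0.195, -0.981, 0.001], [-0.981, -0.195, 0.001], [-0.0, -0.001, -1.0]]
wrist_force: [0.7, 0.7, 0.1]
width: 0.92
```

>>> move_arm([
  {"fingers":0.08,"tx":-0.036,"ty":0.0,"tz":0,"wx":0,"wy":0,"wz":0},
  {"fingers":0.08,"tx":-0.036,"ty":0.0,"tz":0,"wx":0,"wy":0,"wz":0},
  {"fingers":0.08,"tx":-0.036,"ty":0.0,"tz":0,"wx":0,"wy":0,"wz":0},
  {"fingers":0.08,"tx":0,"ty":0.0,"tz":0,"wx":0,"wy":0,"wz":0},
  {"fingers":0.08,"tx":0,"ty":0.0,"tz":0,"wx":0,"wy":0,"wz":0},
])

```text
t: 20.17
tcp_pos: [440.4, 158.2, 319.1]
orientation: [[0.199, -0.98, 0.0], [-0.98, -0.199, 0.0], [-0.0, -0.0, -1.0]]
wrist_force: [-0.0, -0.5, -0.3]
width: 0.915
```

Run:
```python
from look import *
pr(); capture("top","top13"); capture("scene","scene13"); pr()
c=np.load("top13.npz"); W=world("top",c["d"],c); S=toS(W.reshape(-1,3)).reshape(384,512,3); Z=S[...,2]
def rect(m,n):
    k,l,st,_=cv2.connectedComponentsWithStats(m.astype(np.uint8)); i=1+np.argmax(st[1:,4]); q=S[l==i]
    print(n,cv2.minAreaRect(q[:,:2].astype(np.float32)),np.median(q[:,2]))
b=(abs(S[...,0]+150)<95)
rect(b&(Z>88)&(Z<115)&(abs(S[...,1])<80),"boss")
rect(b&(Z>70)&(Z<115)&(S[...,1]>-62)&(S[...,1]<58),"lid")
m=b&(S[...,0]>-235)&(S[...,0]<-70)&(Z>66)&(Z<90)&(S[...,1]<-64)&(S[...,1]>-120); print("fence y",np.percentile(S[m][:,1],[2,50,98]))
ns=np.array([-np.sin(th),0,np.cos(th)]); n=S@ns; e=S@np.array([np.cos(th),0,np.sin(th)])
m=(n>115)&(n<145)&(S[...,1]<-60)&(S[...,1]>-115)&(e>40)&(e<90)&(c["p"].max(-1)<60); print("knob face n",m.sum(),np.percentile(n[m],[50,75,90]))
T0=np.load("top0_W.npy")
u,v=np.meshgrid(np.arange(512),np.arange(384))
for nm,(u0,u1,v0,v1) in {"small":(180,225,150,190),"open":(355,420,155,220)}.items():
    for WW in (T0,W):
        m=(u>=u0)&(u<u1)&(v>=v0)&(v<v1)&(WW[...,2]>30)&(WW[...,2]<100); print(nm,m.sum(),np.median(WW[m],0).round(1))
cv2.imwrite("pics/t13c.png",cv2.resize(c["p"][130:280,170:370],None,fx=4,fy=4,interpolation=cv2.INTER_CUBIC))
```

```text
t 20.17 tcp [440.4 158.2 319.1] S [174.4  -2.6 319.1] F_S [-0.5  0.1 -0.3] w 79.6 q [ 40.   3. -11.   0. -76. -28.]
t 20.27 tcp [440.9 156.5 319. ] S [172.7  -2.7 319. ] F_S [-0.   0.2  1. ] w 80.1 q [ 40.   3. -11.   0. -76. -28.]
boss ((-152.46087646484375, -3.899669647216797), (64.1582260131836, 49.987945556640625), 0.0304670762270689) 98.36002789602057
lid ((-152.10711669921875, -3.582843780517578), (95.0778579711914, 111.36801147460938), 89.68543243408203) 76.22635228616903
fence y [-105.13975045  -71.96002439  -66.67714802]
knob face n 126 [124.5660756  125.97419702 127.59420806]
small 673 [642.9 196.9  60.9]
small 676 [642.7 196.7  60.6]
open 1965 [ 597.7 -370.9   41.1]
open 1968 [ 598.3 -371.3   41.1]
```

View pics/t13c.png

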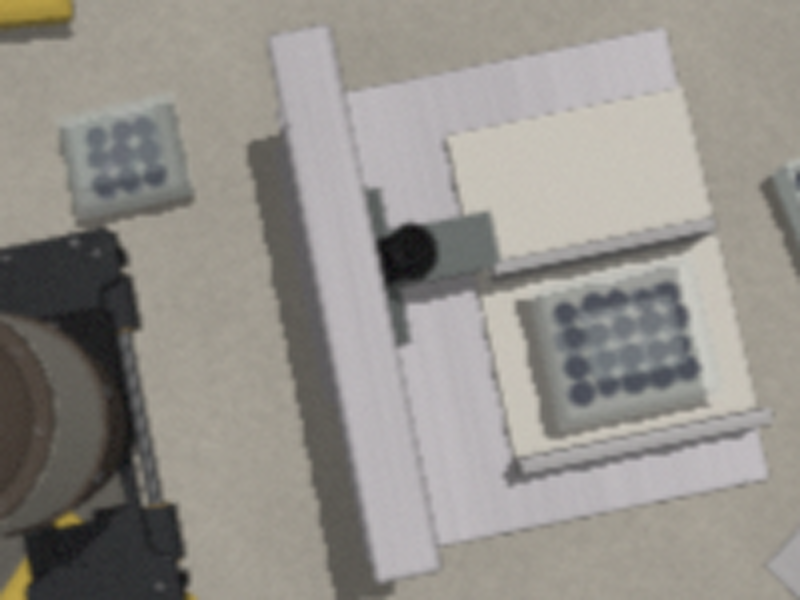

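View pics/scene13.png

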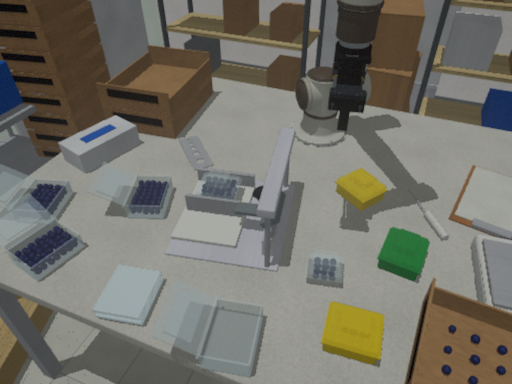

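The punnet stands at (625,350) in the crop, upright and square between fence and rail, at station (−152, −4). Knob face n is 124.6 (home). The small and open punnets have not moved. I'm handing in.

```bash
python3 -c "
from rig import order
print(order.hand_in())"
```

```text
the job is handed in; nothing more can be done
None
```

The fence is locked in the very next hole and the large punnet stands upright in the widened lane. I handed the job in at about 20 s, with the arm parked clear; it reported no verdict.

- **Fence:** I pulled the plunger about 11.6 mm and slid the fence about 18 mm. I then let the pin down onto the bar and pushed the knob sideways until the pin dropped and the fence stopped dead.
- **Plunger:** The last depth check puts the knob face at 124.6 mm along its axis. It read about 125 mm at home at the start and 133 mm riding on the bar, so it is fully home.
- **Hole:** Travel came out at about 39 mm from the fence edge and about 40 mm from the knob. Both are inside the 34–48 mm range for the next hole, and the unwanted hole is 45 mm further on.
- **Large punnet:** I gripped it by the boss, carried it over the light bar and let go only once the wrist force had reversed from −2.4 to +8.7 N. It stands upright and square at station x −152, y −4. That is about 2 mm from the middle of the deck and within 1 mm of the lane's centre.
- **Other punnets:** The small and nearest open punnets measure within 1 mm of where they started.

Early in the sideways push, friction rose to about 16 N and then slipped, which is more than the stated 4–6 N drag. No check failed.

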